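# Set out the fly-tying station

### The job

Clear the bench in front of the robot and set out the fly-tying station: in the front row of the wooden rack (the row nearer the robot) stand the thread spool in the well at the vise end, the wire spool in the well at the other end and the hair stacker in the well between them, and stand the varnish bottle in the back row straight behind the hair stacker, each upright and right down in its well. Lay the small fly box on top of the large fly box, the same way up as it lies now, centred and with its long sides parallel to those of the large box. Keep the varnish bottle upright all the time, and leave the drinks bottle and the drinking glass where they stand.

Things in the scene. Friction and masses are not known exactly. Their poses are not given: they have to be found in the camera images.
- thread_mid (a point): Thread spool: slim upright wooden spool wound with cream thread, diameter 28 mm, height 52 mm (the slimmest of the loose things), about 30 g. The point is its centre, half-way up (26 mm above its underside); z is its axis, upward. Starts standing on the bench.
- wire_mid (a point): Wire spool: squat upright spool of copper wire with bare metal flanges, diameter 34 mm, height 40 mm (the lowest and widest of the round loose things), about 80 g. The point is its centre, half-way up (20 mm); z is its axis, upward. Starts standing on the bench.
- stacker_mid (a point): Hair stacker: upright metal tube, a brass sleeve of diameter 30 mm up to 42 mm height, above it a thinner aluminium tube (diameter 23 mm) with a flared dark mouth, total height 66 mm, about 90 g. The point is its centre, half-way up (33 mm); z is its axis, upward. Starts standing on the bench.
- varnish_mid (a point): Varnish bottle: small clear glass bottle with a paper band, diameter 32 mm up to 32 mm height, then a shoulder and a slender black brush cap (diameter 15 mm), total height 60 mm, about 50 g. The point is its centre, half-way up (30 mm); z is its axis, upward. Starts standing on the bench; must stay upright.
- smallbox_mid (a point): Small fly box: flat shut grey plastic box with rounded edges, 62 mm along its own x, 100 mm along its own y, 24 mm high, about 120 g. Graspable across its 62 mm width. The point is its centre, half-way up (12 mm); z upward. Starts lying flat on the bench.
- rack: Wooden rack: fixed slab, 142 mm (own x) by 208 mm (own y), 18 mm high, six round wells in two rows of three. Origin: centre of its underside, on the bench; x points away from the robot, y along the rows to the robot's left. Front row at x = -33 mm, back row at x = +33 mm; wells at y = +66, 0, -66 mm, each 50 mm wide and 5 mm deep (floor 13 mm above the bench).
- vise: Fly-tying vise, fixed, left or right of the rack: dark steel base plate 100 mm (own x) by 150 mm (own y) by 14 mm; an upright stem 20 mm to +x of its centre carries a brass and steel jaw head, 216 mm high in all, reaching 72 mm to +y and 41 mm to -y of the stem. Origin: centre of the base's underside, on the bench; z up.
- bigbox: Large fly box, fixed, lying shut on the bench on the rack's other side: grey plastic, 100 mm along its own x, 150 mm along its own y, 32 mm high, with a flat top. Origin at the centre of its underside, on the bench; z upward.
- drink: Drinks bottle, a bystander: amber glass, diameter 60 mm, 210 mm high, standing on the bench to the left. Origin at the centre of its underside. Leave it alone.
- glass: Drinking glass, a bystander: small clear cup, 52 mm wide, 75 mm high, standing on the bench beyond the rack. Origin at the centre of its underside. Leave it alone.

How it is judged:
By the outcome, as a careful person would: the job done as asked, in the order asked, and still so for the second after the job is handed in, with the robot touching nothing.
It also fails if it takes over 122 s, if anything falls off the work surface, if the arm or the gripper's body presses on something with over 40 N, if the wrist force passes 120 N, or if a joint passes its speed limit or range.

### The arm

A 7-joint arm with a two-finger parallel gripper is mounted at the origin on the work surface. World frame = base frame: x ahead of the robot, y to its left, z up, the work surface at z = 0. Lengths are in m, angles in rad, forces in N, time in s.
With the tool pointing down it reaches from about 0.425 to 0.925 m from the base axis. Payload 6.8 kg.
Tool frame: the origin (TCP) lies midway between the tips of the shut fingers; the grasp point (between the pads) lies 19 mm behind it; z points along the fingers, y is the direction in which the jaws open and shut (so a half turn about z gives the same grasp; the last joint's range is limited). The gripper opens to 88 mm and grips with 3 to 60 N. Pads are 20 mm wide; open, the fingers measure 115 mm over their backs; the gripper's body (75 mm by 178 mm) begins 61 mm behind the grasp point.
Start: joints at [-1.429, 0.477, 0.022, 1.555, -0.011, 1.109, -0.083], TCP at [0.167, 0.654, 0.188] pointing down, gripper open.
Joint ranges: [-2.96, 2.96], [-0.34, 2.1], [-1.41, 1.46], [0.24, 2.44], [-1.37, 4.51], [0.17, 1.92], [-2.96, 2.96]. Speed limits (rad/s): [2.39, 2.39, 3.14, 3.14, 3.14, 3.14, 3.14].

### API

Orientations are given as a rotation vector (axis times angle).
In Python, from rig import telemetry, read_camera, job gives the robot as it stands.
- The arm moves only by the shell command python3 -m inch 'ROWS' [FORCE]. ROWS is JSON, a list of rows, each a list of 7 numbers: the turn, a rotation vector about the tool's x, y, z in rad, then the shift along the tool's x, y, z in mm, then the finger opening in mm, from 0 to 87.8. In form: [[wx, wy, wz, tx, ty, tz, claw], ...]. A call has exactly 8 rows; each row is the pose to reach, as a shift and turn from the pose commanded when the call began, along the tool's axes at that moment; what a row does not reach only later rows make up. A row lasts 1/10 s, in which the tool goes at most 50 mm and 8.59 degrees, less where a joint would pass 70% of its speed; a pose out of reach is approached as far as the arm can. A call with a gripper value outside its range is refused whole. The fingers move at their own pace and stop on an object; FORCE is the grip in N (left out, the last holds). Time passes only in rows, so rows that repeat a pose let the fingers close, or fill a call up. It gives the time, the measured TCP pose, the force and the opening at its end, in the units of the state.
- telemetry.read_state(): the state, without advancing time (a new reading comes with each control period).
- read_camera(name): name is "scene" or "top" or "wrist"; returns a dict with "pixels" (420x560x3 uint8, red, green, blue), "fov_y" (degrees; the focal length in pixels is half the picture's height over the tangent of half this angle, whatever the lens; pixels are square), "cx", "cy" (the principal point, pixels), "origin" and "attitude" of the camera in the world. Camera axes: x right, y up, looking along -z (the intrinsics and any distortion apply to the point x, -y, -z); pixel columns grow to the right and rows downward; lengths in m; the calibration is good to about 2 mm. The wrist camera is an equidistant fisheye: a pixel r from the principal point sees the ray r / f radians off the axis. A picture is of the moment at which its call begins. There is no depth.
- job.job_done(): hands the job in, once; it reports no verdict.
The state is a dict: "t": time; "joint_positions": joint angles; "qvel": joint speeds; "joint_efforts": joint torques, N m; "tool_pos": TCP position; "eef_rot": TCP orientation; "force": force on the tool from outside, world axes, zero at the start; "moment": the same for the moment, N m; "gripper_width": finger opening in m.
Only numpy, scipy, OpenCV 4.12 (cv2) and the standard library are available. Lean on these libraries where they do the work, as an engineer would, in place of code of your own. Each camera call takes 0.05 s, during which the arm holds its last target. There are 200 camera calls.

## Working session

There is one attempt and no reset: what is moved stays moved. The work goes in short steps, Python scripts to look and compute and a shell command to move; the robot and the scene stay as the last step left them, time stands still between calls to the robot, and variables do not carry over. Pictures are saved under pics/ and viewed, about 12 in all and at most 16, crops included, and the job is handed in when it is done.

```bash
ls; mkdir -p pics
cat > h.py <<'E'
import numpy as np, cv2
from rig import telemetry, read_camera, job
from scipy.spatial.transform import Rotation as R
def snap(n,f=None):
    c=read_camera(n)
    if f: cv2.imwrite('pics/'+f,c['pixels'][:,:,::-1])
    return c
E
python3 - <<'E'
from h import *
for n in ('scene','top','wrist'):
    c=snap(n,n+'0.png'); print(n,{k:v for k,v in c.items() if k!='pixels'})
print(telemetry.read_state())
E
```

```text
pics
scene {'fov_y': 49.10560746691108, 'cx': 282.44909729461693, 'cy': 210.12372940890145, 'origin': array([ 0.9881393 , -0.45155028,  0.9223864 ]), 'attitude': array([0.62662498, 0.2081532 , 0.63625422])}
top {'fov_y': 57.69535383226073, 'cx': 281.49281094563554, 'cy': 209.92204636690602, 'origin': array([0.46171335, 0.06044651, 1.08687869]), 'attitude': array([ 0.09535436, -0.06635207, -1.58979009])}
wrist {'fov_y': 65.70646984690485, 'cx': 285.95174124970816, 'cy': 212.3312078261595, 'origin': array([0.10167662, 0.6714129 , 0.38289743]), 'attitude': array([-0.21043098, -0.16124133,  1.31397257])}
{'t': 0.15, 'joint_positions': array([-1.42909881,  0.47759367,  0.02235334,  1.55618561, -0.01148625,
        1.10931606, -0.08309472]), 'qvel': array([-0.00080395, -0.00411586,  0.00075404, -0.00268825,  0.00012263,
       -0.00135376,  0.00011268]), 'joint_efforts': array([ 2.91529643e-03, -5.83285725e+01,  1.53676260e+00, -2.72873300e+01,
       -5.41824382e-02,  1.44555524e-02,  8.57983355e-05]), 'tool_pos': array([0.16675799, 0.65355757, 0.1868327 ]), 'eef_rot': array([-3.91317063e-01, -3.11706374e+00,  2.15667503e-03]), 'force': array([-0.69283674,  0.30853837, -1.06991497]), 'moment': array([0.03577779, 0.04365924, 0.01638167]), 'gripper_width': 0.0877430225792578}
```

View pics/top0.png

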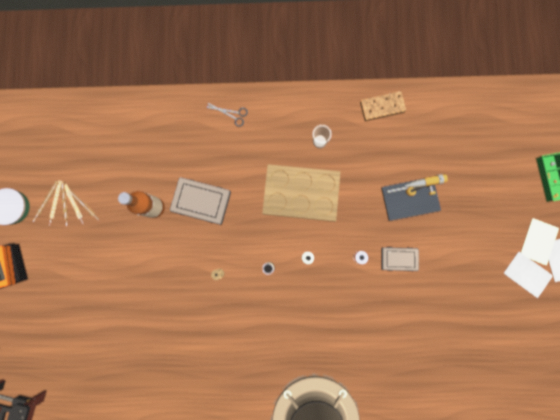

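View pics/scene0.png

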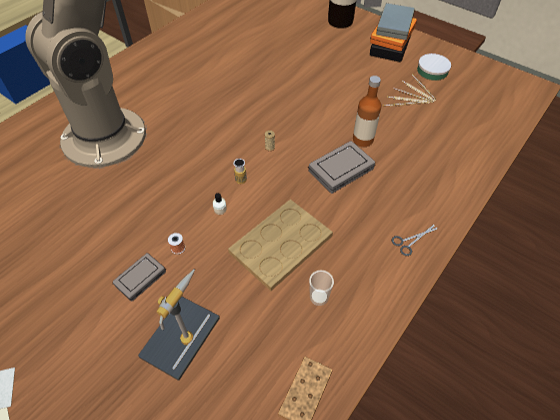

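Top view: robot at bottom (315,415). Thread spool is near (217,274), stacker (267,268), varnish (308,258), wire (361,258), small box (400,259). Rack is at (302,192), big box (200,200), and the vise (410,200) on the right, so the vise end is -y. The scene view agrees.

```bash
cat >> h.py <<'E'
def ray(c,u,v):
    f=c['pixels'].shape[0]/2/np.tan(np.radians(c['fov_y']/2))
    x,y=(u-c['cx'])/f,(v-c['cy'])/f
    if c.get('fish'):
        r=np.hypot(x,y); d=np.array([np.sin(r)*x/r,-np.sin(r)*y/r,-np.cos(r)])
    else: d=np.array([x,-y,-1.])
    return R.from_rotvec(c['attitude']).apply(d)
def onplane(c,u,v,z):
    d=ray(c,u,v); o=c['origin']; return (o+d*(z-o[2])/d[2])
def proj(c,p):
    f=c['pixels'].shape[0]/2/np.tan(np.radians(c['fov_y']/2))
    q=R.from_rotvec(c['attitude']).inv().apply(np.asarray(p,float)-c['origin'])
    x,y,z=q[0],-q[1],-q[2]
    if c.get('fish'):
        h=np.hypot(x,y); t=np.arctan2(h,z); x,y=x/h*t,y/h*t
    else: x,y=x/z,y/z
    return c['cx']+f*x,c['cy']+f*y
E
sed -i "s/    c=read_camera(n)/    c=read_camera(n); c['fish']=n=='wrist'/" h.py
python3 - <<'E'
from h import *
c=snap('top'); s=snap('scene')
im=c['pixels'][:,:,::-1]
a=cv2.resize(im[235:295,200:430],None,fx=3.4,fy=3.4,interpolation=cv2.INTER_CUBIC)
b=cv2.resize(im[155:235,160:455],None,fx=2.65,fy=2.65,interpolation=cv2.INTER_CUBIC)
w=max(a.shape[1],b.shape[1]); p=lambda i:cv2.copyMakeBorder(i,0,0,0,w-i.shape[1],0)
cv2.imwrite('pics/c1.png',np.vstack([p(a),p(b)]))
for n,u,v,z in [('thread',217,274,.052),('stack',267.5,268,.066),('varn',308,258,.05),('wire',361.5,257.5,.04),('sbox',400.5,259,.024),('rack',302,192,.018),('big',200,200.5,.032),('vise',411,200,.014),('glass',321,136,.05)]:
    q=onplane(c,u,v,z); print(n,q.round(3),np.round(proj(s,q)))
E
```

```text
thread [0.399 0.255 0.052] [268. 134.]
stack [0.413 0.118 0.066] [239. 162.]
varn [0.437 0.01  0.05 ] [217. 197.]
wire [ 0.435 -0.136  0.04 ] [174. 238.]
sbox [ 0.429 -0.246  0.024] [137. 273.]
rack [0.622 0.02  0.018] [280. 240.]
big [0.602 0.307 0.032] [340. 162.]
vise [ 0.593 -0.286  0.014] [177. 332.]
glass [ 0.773 -0.036  0.05 ] [320. 286.]
```

View pics/c1.png

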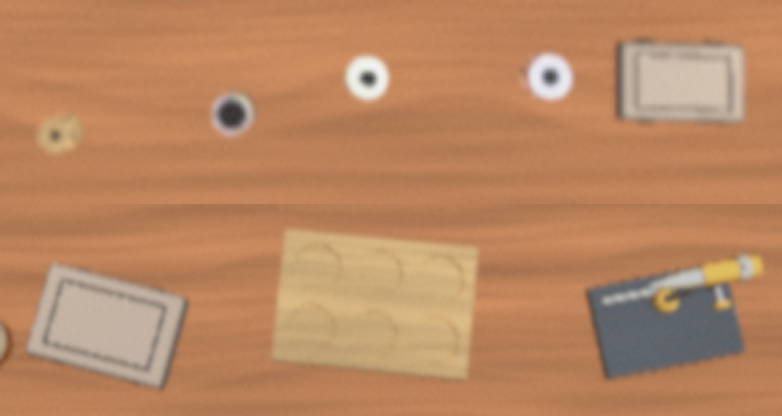

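View pics/wrist0.png

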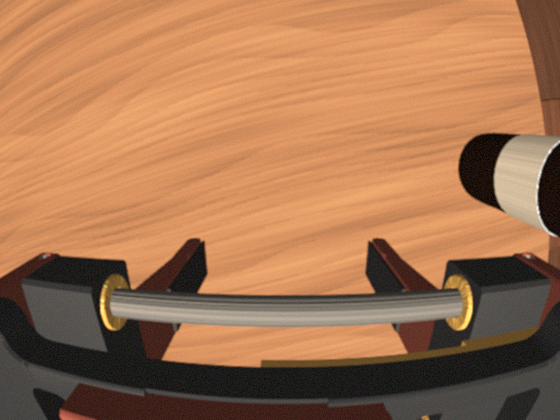

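The enlarged crop confirms what each item is, and the wrist view shows the open fingers and the drinks bottle at right. Next I'll refine the rectangles and discs with masks.

Run:
```python
from h import *
c=snap('top'); hsv=cv2.cvtColor(c['pixels'],cv2.COLOR_RGB2HSV).astype(int); H,S,V=[hsv[...,i] for i in range(3)]
print('hsv bench',hsv[230,250],'rack',hsv[200,302],'big',hsv[201,200],'sb',hsv[259,400],'thread',hsv[273,220])
def blob(m,u,v,w):
    k=np.zeros(m.shape,np.uint8); k[v-w:v+w,u-w:u+w]=m[v-w:v+w,u-w:u+w]
    k=cv2.morphologyEx(k,cv2.MORPH_CLOSE,np.ones((3,3)))
    n,l,st,ce=cv2.connectedComponentsWithStats(k); i=1+np.argmax(st[1:,4]); return (l==i).astype(np.uint8),ce[i],st[i]
def rect(name,m,u,v,w,z):
    b,ce,st=blob(m,u,v,w); ct=max(cv2.findContours(b,0,1)[0],key=cv2.contourArea)
    P=np.array([onplane(c,x,y,z)[:2] for x,y in ct[:,0]+0.])*1000
    r=cv2.minAreaRect(P.astype(np.float32)); print(name,np.round(r[0],1),np.round(r[1],1),round(r[2],1),'px',r and ce.round(1))
rack=((H>=14)&(H<30)&(S>80)).astype(np.uint8)
grey=((S<75)).astype(np.uint8)
rect('rack',rack,302,192,50,.009); rect('rack18',rack,302,192,50,.018)
rect('big',grey,200,200,35,.016); rect('small',grey,400,259,22,.012)
white=((S<90)).astype(np.uint8)
for n,m,u,v,z in [('thread',rack,217,274,.052),('stack',white,267,268,.066),('varn',white,308,258,.032),('wire',white,361,258,.04)]:
    b,ce,st=blob(m,u,v,10); print(n,ce.round(1),st[2:],onplane(c,*ce,z).round(4))
cur=telemetry.read_state(); Rc=R.from_rotvec(cur['eef_rot'])
tgt=R.from_matrix(np.array([[0,1,0],[1,0,0],[0,0,-1.]]))
print('rot',(Rc.inv()*tgt).as_rotvec().round(4),'shift to above thread', Rc.inv().apply(np.array([.399,.255,.12])-cur['tool_pos'])*1000)
```

```text
hsv bench [ 12 137 177] rack [ 18  98 197] big [ 15  42 196] sb [ 15  44 211] thread [ 18 104 203]
rack [622.8  22.4] [215.2 149.7] 82.9 px [301.3 192.4]
rack18 [621.4  22.7] [213.4 148.5] 82.9 px [301.3 192.4]
big [604.8 310.8] [153.3 101.5] 73.8 px [199.9 200.5]
small [ 429.6 -247.6] [100.1  61.7] 86.4 px [400.  258.7]
thread [217.2 274. ] [ 14  13 136] [0.3989 0.255  0.052 ]
stack [267.9 268. ] [ 13  13 136] [0.4129 0.1174 0.066 ]
varn [307.4 257.4] [ 14  14 146] [0.438  0.0102 0.032 ]
wire [361.2 257.2] [ 15  15 166] [ 0.4362 -0.1351  0.04  ]
rot [-5.000e-04  4.000e-04  1.321e+00] shift to above thread [-323.57593871 -329.04095807   67.4318484 ]
```

```bash
cat > d.py <<'E'
# python3 d.py x y z yawdeg : delta row from measured pose (mm); yaw = world turn of tool from (x=+Y,y=+X)
from h import *; import sys
x,y,z,w=map(float,sys.argv[1:5]); s=telemetry.read_state(); Rc=R.from_rotvec(s['eef_rot'])
t=R.from_euler('z',w,degrees=True)*R.from_matrix(np.array([[0,1,0],[1,0,0],[0,0,-1.]]))
print('t',round(s['t'],2),'at',(s['tool_pos']*1000).round(1),'F',s['force'].round(1),'grip',round(s['gripper_width']*1000,1),'->',(Rc.inv()*t).as_rotvec().round(4),Rc.inv().apply(np.array([x,y,z])-s['tool_pos']*1000).round(1))
E
python3 -m inch '[[0,0,0.15,-30,-30,0,87],[0,0,0.3,-65,-65,0,87],[0,0,0.45,-100,-100,0,87],[0,0,0.6,-135,-135,0,87],[0,0,0.75,-170,-170,0,87],[0,0,0.9,-200,-205,0,87],[0,0,1.0,-230,-235,0,87],[0,0,1.0,-240,-245,0,87]]' 30
python3 d.py 399 255 130 0
```

```text
t: 1.1
tool_pos: [0.3412, 0.353, 0.1878]
eef_rot: [1.848, 2.54, -0.0]
force: [-0.5, 0.2, -0.6]
gripper_width: 0.087
t 1.1 at [341.2 353.  187.8] F [-0.5  0.2 -0.6] grip 87.0 -> [3.000e-04 7.000e-04 3.128e-01] [-111.    24.8   57.9]
```

```bash
python3 -m inch '[[0,0,0.1,-35,8,18,87],[0,0,0.2,-75,16,38,87],[0,0,0.313,-111,25,58,87],[0,0,0.313,-111,25,58,87],[0,0,0.313,-111,25,58,87],[0,0,0.313,-111,25,58,87],[0,0,0.313,-111,25,58,87],[0,0,0.313,-111,25,58,87]]'
python3 d.py 399 255 9 0
python3 - <<'E'
from h import *
c=snap('wrist','w1.png'); print(c['origin'],np.round(proj(c,[.399,.255,.052])))
E
```

```text
t: 1.9
tool_pos: [0.3973, 0.2612, 0.13]
eef_rot: [-2.209, -2.233, -0.002]
force: [-0.3, -1.3, -0.6]
gripper_width: 0.0869
t 1.9 at [397.3 261.2 130. ] F [-0.3 -1.3 -0.6] grip 86.9 -> [ 0.0005 -0.0009  0.0106] [ -6.4   1.6 121. ]
[0.39541763 0.32836295 0.32624088] [289. 218.]
```

View pics/w1.png

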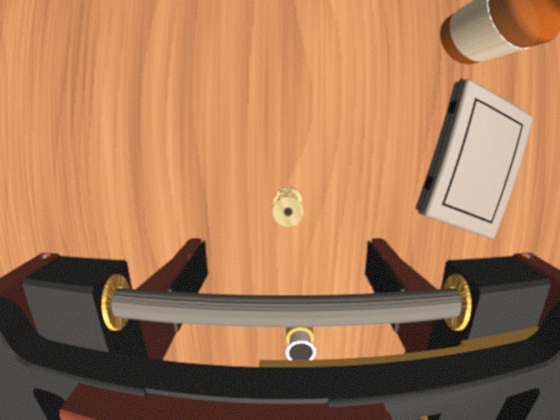

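The spool top's hub is at (288,212), a few pixels from the prediction (289,218). I'll recast it.

```bash
python3 - <<'E'
from h import *
c=snap('wrist'); print(c['origin'],onplane(c,288,211.5,.052)); s=snap('scene','s1.png')
print(proj(s,[.399,.255,.052]),proj(s,[.399,.26,.052]))
m=s['pixels'][100:170,240:300][:,:,::-1]; t=snap('top')['pixels'][235:295,190:250][:,:,::-1]
cv2.imwrite('pics/s1c.png',np.hstack([cv2.resize(m,(400,467)),cv2.resize(t,(400,467))]))
E
python3 d.py 399 258 60 0
```

```text
[0.39550279 0.32812198 0.32615163] [0.3981789  0.26030583 0.052     ]
(np.float64(268.13260580819934), np.float64(133.98231100821047)) (np.float64(269.2834540655124), np.float64(132.97421296225838))
t 2.1 at [397.5 260.3 129.7] F [ 1.  -0.3  0.4] grip 87.4 -> [ 0.0001 -0.0003  0.0087] [-2.3  1.5 69.7]
```

View pics/s1c.png

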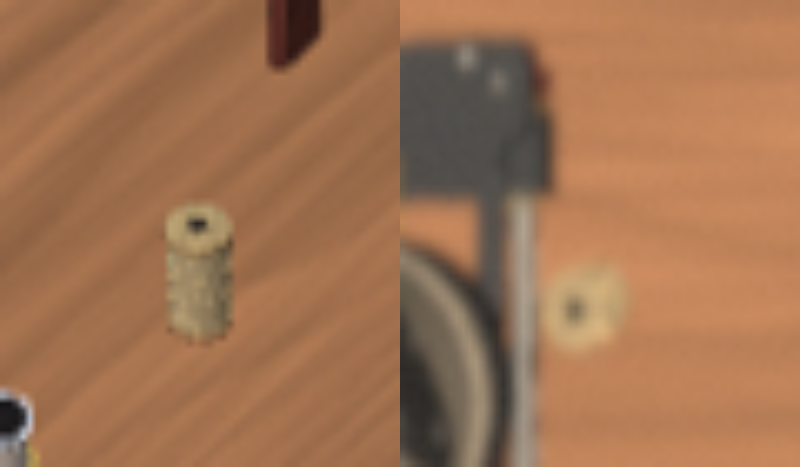

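Three views agree on the thread spool at about (398, 259). Going down and gripping.

```bash
python3 -m inch '[[0,0,0.008,-1,0.5,40,87],[0,0,0.008,-1,0.5,80,80],[0,0,0.008,-1,0.5,110,70],[0,0,0.008,-1,0.5,120.5,60],[0,0,0.008,-1,0.5,120.5,60],[0,0,0.008,-1,0.5,120.5,50],[0,0,0.008,-1,0.5,120.5,30],[0,0,0.008,-1,0.5,120.5,15]]' 20
python3 -m inch '[[0,0,0,0,0,0,15],[0,0,0,0,0,0,15],[0,0,0,0,0,0,15],[0,0,0,0,0,0,15],[0,0,0,0,0,-30,15],[0,0,0,0,0,-70,15],[0,0,0,0,0,-90,15],[0,0,0,0,0,-90,15]]'
python3 d.py 581 -39 100 0
```

```text
t: 2.9
tool_pos: [0.3989, 0.2597, 0.0103]
eef_rot: [-2.221, -2.221, -0.004]
force: [1.0, -0.3, 0.1]
gripper_width: 0.0395
t: 3.7
tool_pos: [0.3996, 0.2602, 0.1015]
eef_rot: [-2.221, -2.221, -0.008]
force: [0.6, 0.2, 0.2]
gripper_width: 0.0268
t 3.7 at [399.6 260.2 101.5] F [0.6 0.2 0.2] grip 26.8 -> [ 0.0034 -0.0039 -0.0001] [-299.2  181.4    1. ]
```

```bash
python3 -m inch '[[0,0,0,-25,15,0,15],[0,0,0,-65,40,0,15],[0,0,0,-110,66,0,15],[0,0,0,-150,91,0,15],[0,0,0,-190,116,0,15],[0,0,0,-230,140,0,15],[0,0,0,-270,164,0,15],[0,0,0,-299,181.5,0,15]]'
python3 -m inch '[[0,0,0,0,0,0,15],[0,0,0,0,0,0,15],[0,0,0,0,0,0,15],[0,0,0,0,0,0,15],[0,0,0,0,0,20,15],[0,0,0,0,0,30,15],[0,0,0,0,0,30,15],[0,0,0,0,0,30,15]]'
python3 d.py 581 -39 21 0
python3 - <<'E'
from h import *
c=snap('wrist','w2.png')
E
```

```text
t: 4.5
tool_pos: [0.5798, -0.0435, 0.0977]
eef_rot: [-2.224, -2.219, 0.003]
force: [0.4, -1.1, -0.3]
gripper_width: 0.0272
t: 5.3
tool_pos: [0.5794, -0.0397, 0.0691]
eef_rot: [-2.22, -2.222, 0.0]
force: [0.8, 0.3, -0.1]
gripper_width: 0.0274
t 5.3 at [579.4 -39.7  69.1] F [ 0.8  0.3 -0.1] grip 27.4 -> [-0.0004 -0.      0.0007] [ 0.7  1.6 48.1]
```

View pics/w2.png

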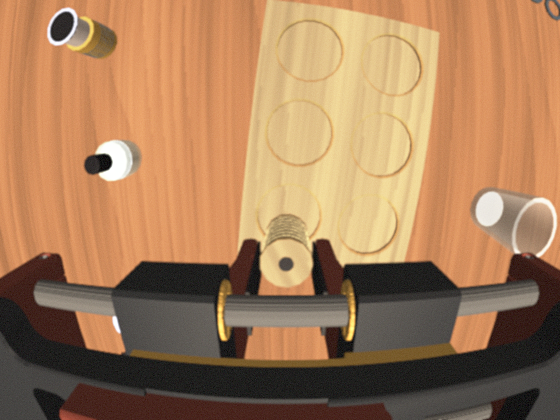

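The wrist view shows the spool upright in the jaws. Wells are at about (309,51), (299,133), (289,212) in front and (391,66), (382,146) behind, the glass at right. Casting the well centres.

Run:
```python
from h import *
c=snap('wrist')
for n,u,v,z in [('f+',309,51,.018),('f0',299,132.5,.018),('f-',289,213,.018),('b+',391,66,.018),('b0',382,145.5,.018),('b-',368,225,.018),('varn top',92,165,.06),('glass base',490,209,.0),('stack top',63,26,.066)]: print(n,(onplane(c,u,v,z)*1000).round(1))
```

```text
f+ [596.2  91.   18. ]
f0 [588.7  27.4  18. ]
f- [581.2 -35.2  18. ]
b+ [660.6  82.8  18. ]
b0 [653.7  19.   18. ]
b- [645.4 -45.3  18. ]
varn top [439.5  10.9  60. ]
glass base [777.1 -35.9   0. ]
stack top [415.2 118.3  66. ]
```

Wells agree with the earlier estimate within 2 mm. Lowering.

```bash
python3 -m inch '[[0,0,0,1,1.6,15,15],[0,0,0,1,1.6,30,15],[0,0,0,1,1.6,40,15],[0,0,0,1,1.6,44,15],[0,0,0,1,1.6,46,15],[0,0,0,1,1.6,47,15],[0,0,0,1,1.6,47,15],[0,0,0,1,1.6,47,15]]'
python3 -m inch '[[0,0,0,0,0,0,30],[0,0,0,0,0,0,40],[0,0,0,0,0,0,50],[0,0,0,0,0,0,50],[0,0,0,0,0,-20,50],[0,0,0,0,0,-60,50],[0,0,0,0,0,-105,50],[0,0,0,0,0,-105,50]]'
python3 d.py 436 -135 130 0
```

```text
t: 6.2
tool_pos: [0.5804, -0.0392, 0.0226]
eef_rot: [-2.221, -2.22, 0.001]
force: [-4.4, -0.1, 7.8]
gripper_width: 0.0271
t: 7.0
tool_pos: [0.5853, -0.0398, 0.1327]
eef_rot: [2.218, 2.216, 0.012]
force: [0.0, 1.1, 1.2]
gripper_width: 0.0502
t 7.0 at [585.3 -39.8 132.7] F [0.  1.1 1.2] grip 50.2 -> [ 0.0099 -0.0006 -0.0007] [ -95.3 -149.3    1.1]
```

```bash
python3 -m inch '[[0,0,0,-15,-25,0,60],[0,0,0,-40,-62,0,70],[0,0,0,-65,-100,0,80],[0,0,0,-85,-130,0,80],[0,0,0,-95,-147,0,80],[0,0,0,-95,-147,0,80],[0,0,0,-95,-147,0,80],[0,0,0,-95,-147,0,80]]'
python3 d.py 436 -135 9 0
python3 - <<'E'
from h import *
c=snap('wrist','w3.png'); print(np.round(proj(c,[.436,-.135,.04])))
E
```

```text
t: 7.8
tool_pos: [0.4361, -0.1331, 0.1272]
eef_rot: [2.218, 2.223, 0.001]
force: [0.2, -0.2, -0.4]
gripper_width: 0.0801
t 7.8 at [ 436.1 -133.1  127.2] F [ 0.2 -0.2 -0.4] grip 80.1 -> [0.0011 0.0004 0.0022] [ -1.9  -0.2 118.2]
[287. 210.]
```

View pics/w3.png

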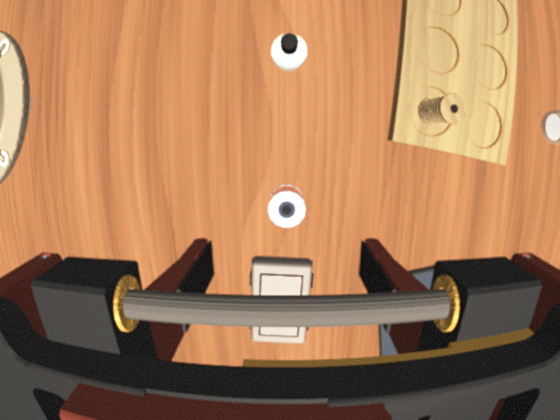

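The thread spool stands in its well at (433,108). The wire hub at (287,209) matches the prediction (287,210). Picking it.

```bash
python3 -m inch '[[0,0,0.002,-2,0,40,80],[0,0,0.002,-2,0,80,80],[0,0,0.002,-2,0,108,70],[0,0,0.002,-2,0,118,60],[0,0,0.002,-2,0,118,55],[0,0,0.002,-2,0,118,45],[0,0,0.002,-2,0,118,25],[0,0,0.002,-2,0,118,20]]' 25
python3 -m inch '[[0,0,0,0,0,0,20],[0,0,0,0,0,0,20],[0,0,0,0,0,0,20],[0,0,0,0,0,0,20],[0,0,0,0,0,-30,20],[0,0,0,0,0,-70,20],[0,0,0,0,0,-115,20],[0,0,0,0,0,-115,20]]'
python3 d.py 597 91.5 125 0
```

```text
t: 8.65
tool_pos: [0.4353, -0.1361, 0.0102]
eef_rot: [2.222, 2.218, 0.003]
force: [-0.4, 0.2, -0.5]
gripper_width: 0.0354
t: 9.45
tool_pos: [0.4377, -0.137, 0.1286]
eef_rot: [2.22, 2.214, 0.01]
force: [1.0, 0.8, 0.1]
gripper_width: 0.0197
t 9.45 at [ 437.7 -137.   128.6] F [1.  0.8 0.1] grip 19.7 -> [ 0.0089 -0.0001 -0.0026] [229.  158.7   5. ]
```

The width reached the commanded 20 mm, so I need to look.

Run:
```python
from h import *
c=snap('wrist','w4.png'); s=snap('scene'); m=s['pixels'][120:330,100:300][:,:,::-1]
a=c['pixels'][:,:,::-1]; cv2.imwrite('pics/w4c.png',np.hstack([a[150:360,180:400],m]))
```

```text
(no output)
```

View pics/w4c.png

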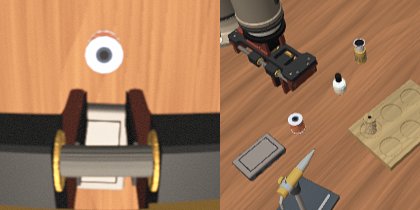

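```bash
python3 - <<'E'
from h import *
c=snap('wrist'); im=c['pixels'][175:235,255:315][:,:,::-1]; print(c['origin'])
g=cv2.cvtColor(im,cv2.COLOR_BGR2HSV)[...,1]; m=(g<70).astype(np.uint8); n,l,st,ce=cv2.connectedComponentsWithStats(m); i=1+np.argmax(st[1:,4]); print(ce[i]+[255,175],st[i],onplane(c,*(ce[i]+[255,175]),.04),onplane(c,284.5,203,.04))
t=snap('top'); im=t['pixels'][235:280,335:390]; m=(cv2.cvtColor(im,cv2.COLOR_RGB2HSV)[...,1]<90).astype(np.uint8); n,l,st,ce=cv2.connectedComponentsWithStats(m); print(ce+[335,235],st)
cv2.imwrite('pics/t5.png',np.hstack([cv2.resize(c['pixels'][170:240,250:320][:,:,::-1],(400,400)),cv2.resize(im[:,:,::-1],(400,400))]))
E
python3 d.py 436 -135 9 0
```

```text
[ 0.43336658 -0.06862163  0.32099116]
[287.56984668 206.66183986] [  13   13   40   38 1174] [ 0.43548104 -0.13376061  0.04      ] [ 0.43276723 -0.13042867  0.04      ]
[[352.90116678 256.05902539]
 [375.03743842 258.28571429]
 [370.         279.        ]] [[   0    0   55   45 1457]
 [  19    0   36   45 1015]
 [  34   44    3    1    3]]
t 9.65 at [ 433.3 -135.7  123.1] F [-0.3  0.2 -0.5] grip 19.5 -> [-0.0017 -0.0003 -0.0017] [  0.7   2.9 114.1]
```

View pics/t5.png

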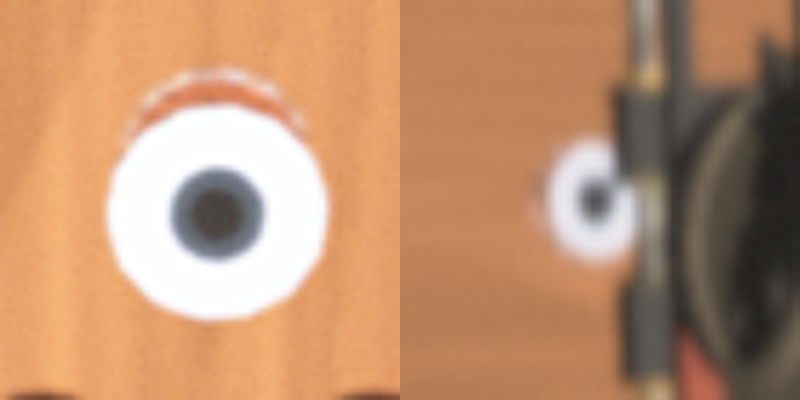

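The spool hasn't moved: it stands at (435.5, -134), so it slipped out on the fast lift. I'll regrip lower and harder, then lift gently.

```bash
python3 -m inch '[[0,0,0,0,0,0,50],[0,0,0,0,0,0,70],[0,0,0,1,3,30,75],[0,0,0,1,3,70,75],[0,0,0,1.5,3,105,70],[0,0,0,1.5,3,116.5,60],[0,0,0,1.5,3,116.5,50],[0,0,0,1.5,3,116.5,40]]' 45
python3 -m inch '[[0,0,0,0,0,0,36],[0,0,0,0,0,0,32],[0,0,0,0,0,0,30],[0,0,0,0,0,0,30],[0,0,0,0,0,0,30],[0,0,0,0,0,0,30],[0,0,0,0,0,0,30],[0,0,0,0,0,0,30]]'
python3 -m inch '[[0,0,0,0,0,-1,30],[0,0,0,0,0,-3,30],[0,0,0,0,0,-5,30],[0,0,0,0,0,-8,30],[0,0,0,0,0,-11,30],[0,0,0,0,0,-14,30],[0,0,0,0,0,-15,30],[0,0,0,0,0,-15,30]]'
```

```text
t: 10.45
tool_pos: [0.4377, -0.1351, 0.0083]
eef_rot: [2.224, 2.218, 0.0]
force: [0.4, -0.0, 0.1]
gripper_width: 0.0473
t: 11.25
tool_pos: [0.4371, -0.1346, 0.0075]
eef_rot: [-2.224, -2.219, 0.0]
force: [0.8, -0.8, -0.4]
gripper_width: 0.0302
t: 12.05
tool_pos: [0.4374, -0.1346, 0.0228]
eef_rot: [2.223, 2.219, 0.001]
force: [0.8, -0.4, -0.7]
gripper_width: 0.0301
```

Run:
```python
from h import *
c=snap('wrist'); s=snap('scene'); print(np.round(proj(s,[.436,-.135,.02])))
a=c['pixels'][:,:,::-1]; m=s['pixels'][190:290,110:230][:,:,::-1]; cv2.imwrite('pics/w6c.png',np.hstack([cv2.resize(a[180:330,200:380],(390,325)),cv2.resize(m,(390,325))]))
```

```text
[176. 243.]
```

View pics/w6c.png

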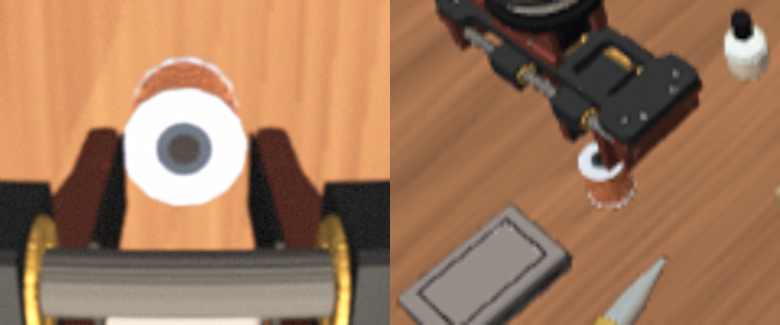

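Run:
```python
from h import *
c=snap('wrist')
for z in (.040,.055): print(z,np.round(proj(c,[.4374,-.1346,z])),(onplane(c,285,248,z)*1000).round(1))
f=np.ptp([onplane(c,200+x*.4615,248,.055)[0] for x in (124,247)])*1000; g=np.ptp([onplane(c,200+x*.4615,248,.04)[0] for x in (124,247)])*1000; print('diam if z=.055',f,'if .04',g)
```

```text
0.04 [288. 250.] [ 435.6 -133.6   40. ]
0.055 [288. 259.] [ 435.6 -128.    55. ]
diam if z=.055 30.50778113237973 if .04 33.302535617346194
```

Geometry says the spool is still on the bench. I'll regrip with readings at each stage.

```bash
python3 -m inch '[[0,0,0,0,0,0,50],[0,0,0,0,0,0,60],[0,0,0,0,0,0,60],[0,0,0,0.5,-1.5,5,60],[0,0,0,0.5,-1.5,15,60],[0,0,0,0.5,-1.5,17,60],[0,0,0,0.5,-1.5,17,60],[0,0,0,0.5,-1.5,17,60]]' 30
python3 -m inch '[[0,0,0,0,0,0,50],[0,0,0,0,0,0,40],[0,0,0,0,0,0,36],[0,0,0,0,0,0,34],[0,0,0,0,0,0,34],[0,0,0,0,0,0,34],[0,0,0,0,0,0,34],[0,0,0,0,0,0,34]]'
python3 -m inch '[[0,0,0,0,0,0,20],[0,0,0,0,0,0,20],[0,0,0,0,0,0,20],[0,0,0,0,0,0,20],[0,0,0,0,0,0,20],[0,0,0,0,0,0,20],[0,0,0,0,0,0,20],[0,0,0,0,0,0,20]]'
python3 - <<'E'
from h import *
c=snap('wrist','w7.png'); s=snap('scene')
a=c['pixels'][:,:,::-1]; m=s['pixels'][190:290,110:230][:,:,::-1]; cv2.imwrite('pics/w7c.png',np.hstack([cv2.resize(a[180:330,200:380],(390,325)),cv2.resize(m,(390,325))]))
E
```

```text
t: 13.0
tool_pos: [0.4355, -0.1342, 0.0054]
eef_rot: [-2.224, -2.219, 0.001]
force: [0.1, 0.5, 0.4]
gripper_width: 0.0599
t: 13.8
tool_pos: [0.4357, -0.1341, 0.0055]
eef_rot: [-2.224, -2.219, -0.0]
force: [-0.7, -0.5, 0.5]
gripper_width: 0.0339
t: 14.6
tool_pos: [0.4357, -0.1341, 0.0055]
eef_rot: [-2.224, -2.219, -0.0]
force: [0.3, -0.7, -0.3]
gripper_width: 0.0199
```

View pics/w7c.png

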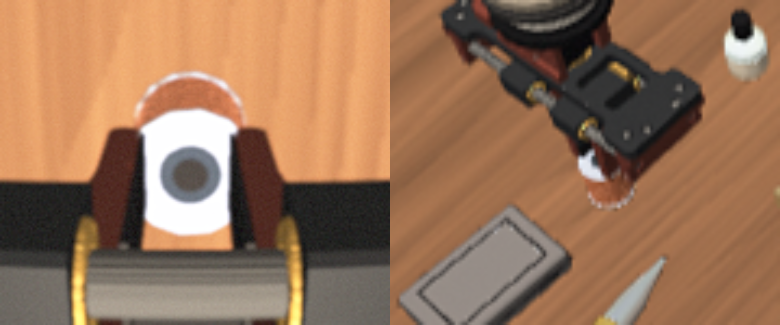

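The fingers pass visually into the flange at 20 mm without resistance. I'll close further and read the width.

```bash
python3 -m inch '[[0,0,0,0,0,0,15],[0,0,0,0,0,0,10],[0,0,0,0,0,0,5],[0,0,0,0,0,0,2],[0,0,0,0,0,0,2],[0,0,0,0,0,0,2],[0,0,0,0,0,0,2],[0,0,0,0,0,0,2]]' 30
python3 -m inch '[[0,0,0,0,0,-1,2],[0,0,0,0,0,-3,2],[0,0,0,0,0,-5,2],[0,0,0,0,0,-8,2],[0,0,0,0,0,-11,2],[0,0,0,0,0,-14,2],[0,0,0,0,0,-16,2],[0,0,0,0,0,-16,2]]'
python3 - <<'E'
from h import *
c=snap('wrist')
s=snap('scene')
a=c['pixels'][:,:,::-1]; m=s['pixels'][190:290,110:230][:,:,::-1]; cv2.imwrite('pics/w8c.png',np.hstack([cv2.resize(a[180:330,200:380],(390,325)),cv2.resize(m,(390,325))]))
E
```

```text
t: 15.5
tool_pos: [0.4357, -0.1341, 0.0055]
eef_rot: [-2.224, -2.219, -0.0]
force: [-0.1, 0.2, -0.3]
gripper_width: 0.002
t: 16.3
tool_pos: [0.4359, -0.1341, 0.0219]
eef_rot: [2.223, 2.219, 0.001]
force: [0.8, -0.5, 0.9]
gripper_width: 0.0022
```

View pics/w8c.png

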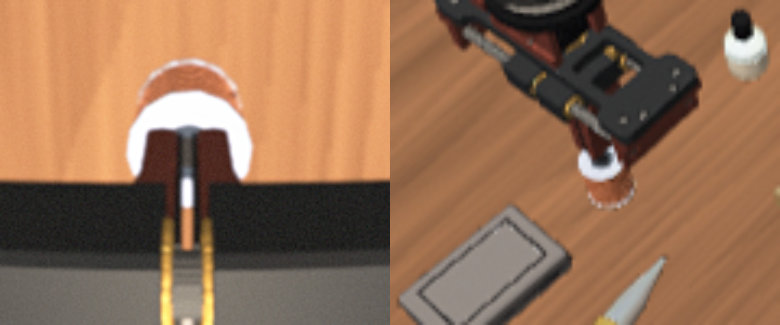

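The fingers shut to 2 mm inside the spool with zero force, and it stands unmoved in all views, as if the fingers make no contact with it. One slow sideways sweep, low down and measured numerically, will test that.

```bash
python3 -m inch '[[0,0,0,0,0,5,2],[0,0,0,0,0,12,2],[0,0,0,0,0,15,2],[0,0,0,2,0,15,2],[0,0,0,5,0,15,2],[0,0,0,9,0,15,2],[0,0,0,13,0,15,2],[0,0,0,13,0,15,2]]' 30
python3 -m inch '[[0,0,0,6,0,0,2],[0,0,0,12,0,0,2],[0,0,0,18,0,0,2],[0,0,0,22,0,0,2],[0,0,0,22,0,0,2],[0,0,0,22,0,-40,2],[0,0,0,-13,0,-80,40],[0,0,0,-13,0,-120,80]]'
cat > disc.py <<'E'
from h import *
def disc(c,p,z,w=35,st=90):
    u,v=map(int,proj(c,[*p,z])); im=c['pixels'][max(v-w,0):v+w,u-w:u+w]
    m=(cv2.cvtColor(im,cv2.COLOR_RGB2HSV)[...,1]<st).astype(np.uint8); n,l,s,ce=cv2.connectedComponentsWithStats(m)
    o=[]
    for i in range(1,n):
        if s[i,4]>250: o.append((ce[i].round(1),s[i,2:],(onplane(c,ce[i][0]+u-w,ce[i][1]+max(v-w,0),z)*1000).round(1)))
    return o
if __name__=='__main__':
    import sys; a=list(map(float,sys.argv[1:4])); print(disc(snap('wrist'),a[:2],a[2]))
E
python3 disc.py .436 -.134 .04; python3 d.py 413 118 130 0
```

```text
t: 17.2
tool_pos: [0.438, -0.1238, 0.0085]
eef_rot: [2.222, 2.213, 0.003]
force: [-4.0, -7.3, 22.7]
gripper_width: 0.0024
t: 18.0
tool_pos: [0.4348, -0.1367, 0.1279]
eef_rot: [2.227, 2.215, -0.003]
force: [1.8, 0.4, 0.3]
gripper_width: 0.0147
[]
t 18.05 at [ 438.6 -137.3  133.5] F [ 2.3 -1.4  3.7] grip 18.7 -> [ 0.008   0.0007 -0.0069] [255.1 -27.4   3.1]
```

Run:
```python
from h import *
c=snap('wrist'); s=snap('scene'); t=snap('top')
b=lambda i:i[:,:,::-1]
L=cv2.resize(b(c['pixels'])[100:380,130:430],(400,373)); Rr=cv2.resize(b(s['pixels'])[130:310,100:293],(400,373)); T=cv2.resize(b(t['pixels'])[220:290,200:450],(800,224))
cv2.imwrite('pics/m9.png',np.vstack([np.hstack([L,Rr]),T]))
```

View pics/m9.png

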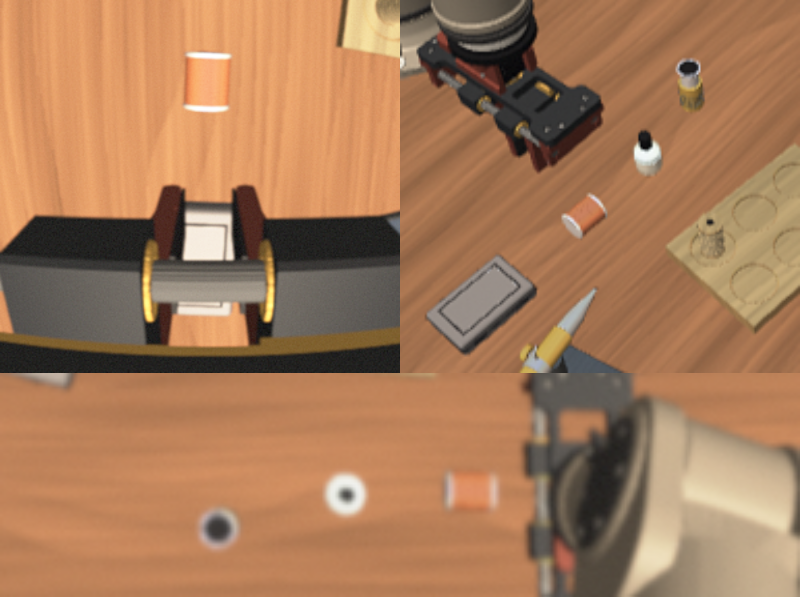

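The composite shows the wire spool toppled by the sweep. It lies with its axis along y, flanges at wrist pixels ~(286,141) and (286,180). So contact does exist, and I must right it. Measuring its pose.

```bash
python3 - <<'E'
from h import *
c=snap('wrist'); t=snap('top')
im=c['pixels'][120:200,250:325]; m=(cv2.cvtColor(im,cv2.COLOR_RGB2HSV)[...,1]<70).astype(np.uint8); n,l,s,ce=cv2.connectedComponentsWithStats(m)
for i in range(1,n):
    if s[i,4]>20:
        p=ce[i]+[250,120]; print(p.round(1),s[i],(onplane(c,*p,.03)*1000).round(1))
        x0=s[i,0]+250; x1=x0+s[i,2]; print(' width',(np.ptp([onplane(c,x,p[1],.017)[0] for x in (x0,x1)])*1000).round(1))
im=t['pixels'][240:275,330:370]; m=(cv2.cvtColor(im,cv2.COLOR_RGB2HSV)[...,1]>170).astype(np.uint8); n,l,s,ce=cv2.connectedComponentsWithStats(m)
for i in range(1,n):
    if s[i,4]>20: p=ce[i]+[330,240]; print('top copper',p,s[i],(onplane(t,*p,.03)*1000).round(1))
E
python3 d.py 435 -97 130 0
```

```text
[289.4 145.6] [ 23  23  34   6 156] [438.7 -78.1  30. ]
 width 31.9
[287.3 186.3] [ 21  63  34   7 138] [ 436.8 -115.2   30. ]
 width 32.5
t 18.3 at [ 434.9 -133.3  125.7] F [0.2 1.1 0.6] grip 38.7 -> [-0.0017 -0.0005 -0.0011] [36.3  0.1 -4.3]
```

```bash
python3 -m inch '[[0,0,0,18,1,0,80],[0,0,0,36.5,2,0,80],[0,0,0,36.5,2,30,80],[0,0,0,36.5,2,70,80],[0,0,0,36.5,2,105,75],[0,0,0,36.5,2,121.5,65],[0,0,0,36.5,2,121.5,60],[0,0,0,36.5,2,121.5,60]]' 30
python3 -m inch '[[0,0,0,0,0,0,50],[0,0,0,0,0,0,40],[0,0,0,0,0,0,30],[0,0,0,0,0,0,20],[0,0,0,0,0,0,20],[0,0,0,0,0,0,20],[0,0,0,0,0,0,20],[0,0,0,0,0,0,20]]'
```

```text
t: 19.1
tool_pos: [0.4368, -0.0977, 0.0045]
eef_rot: [-2.223, -2.218, 0.003]
force: [-0.1, -0.5, 0.6]
gripper_width: 0.0601
t: 19.9
tool_pos: [0.4377, -0.0976, 0.005]
eef_rot: [-2.224, -2.219, 0.0]
force: [0.0, -0.8, 0.3]
gripper_width: 0.0199
```

Run:
```python
from h import *
c=snap('wrist'); s=snap('scene'); t=snap('top')
b=lambda i:i[:,:,::-1]
L=cv2.resize(b(c['pixels'])[180:330,200:380],(400,333)); Rr=cv2.resize(b(s['pixels'])[190:265,140:230],(400,333)); T=cv2.resize(b(t['pixels'])[230:280,310:385],(390,260))
print(proj(c,[.4377,-.0976,.005]),proj(c,[.4377,-.0976,.034]))
W=b(c['pixels']); W=cv2.resize(W,(400,260))
cv2.imwrite('pics/m10.png',np.vstack([np.hstack([L,Rr]),np.hstack([T,W,np.zeros((260,10,3),np.uint8)])]))
```

```text
(np.float64(287.5276094141821), np.float64(239.85264332024565)) (np.float64(287.78871315795465), np.float64(256.8354797474252))
```

View pics/m10.png

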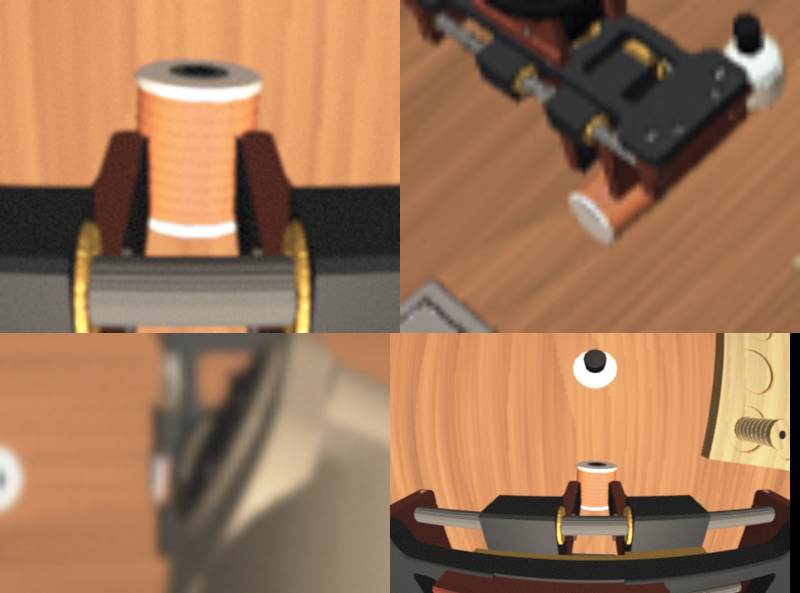

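The wrist and scene views show the pads sunk into the spool's flanks at 19.9 mm. I'll try the gentlest grip in case the grip force matters.

```bash
python3 -m inch '[[0,0,0,0,0,0,40],[0,0,0,0,0,0,50],[0,0,0,0,0,0,50],[0,0,0,0,0,0,50],[0,0,0,0,0,0,50],[0,0,0,0,0,0,50],[0,0,0,0,0,0,50],[0,0,0,0,0,0,50]]' 4
python3 -m inch '[[0,0,0,0,0,0,40],[0,0,0,0,0,0,30],[0,0,0,0,0,0,25],[0,0,0,0,0,0,25],[0,0,0,0,0,0,25],[0,0,0,0,0,0,25],[0,0,0,0,0,0,25],[0,0,0,0,0,0,25]]' 4
python3 -m inch '[[0,0,0,0,0,-2,25],[0,0,0,0,0,-6,25],[0,0,0,0,0,-10,25],[0,0,0,0,0,-14,25],[0,0,0,0,0,-18,25],[0,0,0,0,0,-20,25],[0,0,0,0,0,-20,25],[0,0,0,0,0,-20,25]]' 4
python3 - <<'E'
from h import *
c=snap('wrist')
for z in (.034,.05): print(proj(c,[.4377,-.0976+.02,z]))
im=c['pixels'][150:330,250:325]; m=(cv2.cvtColor(im,cv2.COLOR_RGB2HSV)[...,1]<70).astype(np.uint8); n,l,s,ce=cv2.connectedComponentsWithStats(m)
for i in range(1,n):
    if s[i,4]>20: print(ce[i]+[250,150],s[i],(onplane(c,*(ce[i]+[250,150]),.03)*1000).round(1))
E
```

```text
t: 20.85
tool_pos: [0.4378, -0.0976, 0.0051]
eef_rot: [2.224, 2.219, 0.0]
force: [0.2, 0.3, -0.3]
gripper_width: 0.0501
t: 21.65
tool_pos: [0.4377, -0.0976, 0.005]
eef_rot: [-2.224, -2.219, 0.0]
force: [-0.3, 0.4, 0.6]
gripper_width: 0.0251
t: 22.45
tool_pos: [0.4378, -0.0975, 0.0251]
eef_rot: [-2.224, -2.219, -0.0]
force: [-0.3, -0.0, 0.3]
gripper_width: 0.0251
(np.float64(287.5472693505082), np.float64(212.99507810482228))
(np.float64(287.70061814965726), np.float64(220.17875954347227))
[288.72093023 208.4744186 ] [ 14  51  50  16 645] [438.4 -75.8  30. ]
[286.86723431 301.22548092] [   0   95   75   85 3171] [ 437.2 -139.5   30. ]
```

```bash
python3 -m inch '[[0,0,0,0,0,-20,40],[0,0,0,0,0,-35,30],[0,0,0,0,0,-35,10],[0,0,0,0,0,-35,2],[0,0,0,0,0,-35,2],[0,0,0,0,0,-35,2],[0,0,0,0,0,-35,2],[0,0,0,0,0,-35,2]]' 10
python3 -m inch '[[0,0,0,0,0,10,2],[0,0,0,0,0,18,2],[0,0,0,0,0,22,2],[0,0,0,0,0,25,2],[0,0,0,0,0,27,2],[0,0,0,0,0,29,2],[0,0,0,0,0,30,2],[0,0,0,0,0,30,2]]'
python3 -m inch '[[0,0,0,0,0,2,2],[0,0,0,0,0,4,2],[0,0,0,0,0,6,2],[0,0,0,0,0,8,2],[0,0,0,0,0,8,2],[0,0,0,0,0,8,2],[0,0,0,0,0,8,2],[0,0,0,0,0,8,2]]'
```

```text
t: 23.3
tool_pos: [0.4375, -0.0977, 0.0597]
eef_rot: [-2.224, -2.219, 0.001]
force: [-0.8, 0.9, 0.6]
gripper_width: 0.0021
t: 24.1
tool_pos: [0.4378, -0.0976, 0.03]
eef_rot: [-2.224, -2.219, -0.0]
force: [-0.1, -0.3, 0.2]
gripper_width: 0.0022
t: 24.9
tool_pos: [0.4378, -0.0976, 0.0221]
eef_rot: [2.224, 2.219, 0.0]
force: [-0.7, -0.4, 0.7]
gripper_width: 0.0019
```

```bash
python3 -m inch '[[0,0,0,0,0,2,2],[0,0,0,0,0,3,2],[0,0,0,0,0,4,2],[0,0,0,0,0,5,2],[0,0,0,0,0,6,2],[0,0,0,0,0,7,2],[0,0,0,0,0,8,2],[0,0,0,0,0,8,2]]'
python3 -m inch '[[0,0,0,0,0,2,2],[0,0,0,0,0,3,2],[0,0,0,0,0,4,2],[0,0,0,0,0,5,2],[0,0,0,0,0,6,2],[0,0,0,0,0,7,2],[0,0,0,0,0,7,2],[0,0,0,0,0,7,2]]'
python3 - <<'E'
from h import *
c=snap('wrist')
im=c['pixels'][150:330,250:325]; m=(cv2.cvtColor(im,cv2.COLOR_RGB2HSV)[...,1]<70).astype(np.uint8); n,l,s,ce=cv2.connectedComponentsWithStats(m)
for i in range(1,n):
    if s[i,4]>20: print(ce[i]+[250,150],s[i],(onplane(c,*(ce[i]+[250,150]),.03)*1000).round(1))
E
```

```text
t: 25.7
tool_pos: [0.4377, -0.0976, 0.0139]
eef_rot: [-2.224, -2.219, 0.0]
force: [0.8, 0.2, -0.0]
gripper_width: 0.0019
t: 26.5
tool_pos: [0.4378, -0.0976, 0.007]
eef_rot: [-2.224, -2.219, -0.0]
force: [-0.0, -0.4, 0.6]
gripper_width: 0.0018
[289.06741573 215.36204744] [ 12  57  55  18 801] [438.5 -75.5  30. ]
[261.71566731 296.97936815] [   0  115   26   65 1551] [ 422.  -126.4   30. ]
[311.21183432 296.95857988] [  46  115   29   65 1690] [ 451.9 -126.4   30. ]
[286.08704062 306.10444874] [ 30 123  13  57 517] [ 436.7 -132.8   30. ]
```

```bash
cat > fl.py <<'E'
from h import *
c=snap('wrist')
im=c['pixels'][100:330,230:345]; m=(cv2.cvtColor(im,cv2.COLOR_RGB2HSV)[...,1]<70).astype(np.uint8); n,l,s,ce=cv2.connectedComponentsWithStats(m)
for i in range(1,n):
    if s[i,4]>60: print((ce[i]+[230,100]).round(1),s[i],(onplane(c,*(ce[i]+[230,100]),.03)*1000).round(1))
E
python3 -m inch '[[0,0,0,2,0,0,2],[0,0,0,4,0,0,2],[0,0,0,6,0,0,2],[0,0,0,8,0,0,2],[0,0,0,10,0,0,2],[0,0,0,12,0,0,2],[0,0,0,12,0,0,2],[0,0,0,12,0,0,2]]'
python3 fl.py
python3 -m inch '[[0,0,0,2,0,0,2],[0,0,0,4,0,0,2],[0,0,0,6,0,0,2],[0,0,0,8,0,0,2],[0,0,0,10,0,0,2],[0,0,0,12,0,0,2],[0,0,0,12,0,0,2],[0,0,0,12,0,0,2]]'
python3 fl.py
```

```text
t: 27.35
tool_pos: [0.4378, -0.0856, 0.0071]
eef_rot: [2.224, 2.219, 0.0]
force: [1.0, -0.1, -0.3]
gripper_width: 0.002
[286.6 103.8] [ 35   0  44  11 337] [437.2  -3.   30. ]
[288.9 233.6] [ 32 125  54  21 777] [438.4 -74.   30. ]
[251.7 297.2] [   0  165   46   65 2830] [ 415.9 -114.6   30. ]
[321.3 297.2] [  67  164   48   66 2967] [ 458.1 -114.7   30. ]
[285.9 310.7] [ 50 185  13  45 433] [ 436.6 -124.1   30. ]
t: 28.2
tool_pos: [0.4378, -0.0736, 0.0071]
eef_rot: [2.224, 2.219, 0.0]
force: [-0.8, -0.5, -0.5]
gripper_width: 0.0019
[286.6 113. ] [  27    0   61   32 1527] [437.3   4.1  30. ]
[286. 254.] [ 52 142   9  25 181] [436.8 -74.2  30. ]
[310.6 253.3] [ 76 146  10  16 102] [450.9 -73.9  30. ]
[251.7 297.2] [   0  165   46   65 2831] [ 416.  -102.6   30. ]
[321.3 297.2] [  67  165   48   65 2963] [ 458.1 -102.7   30. ]
[286.  310.9] [ 50 189  13  41 429] [ 436.7 -112.2   30. ]
```

With the fingers this time there was no contact at all, even through the flange. I'll go on with the other items and come back to the wire spool.

```bash
python3 -m inch '[[0,0,0,0,0,-30,2],[0,0,0,0,0,-75,20],[0,0,0,0,0,-115,40],[0,0,0,40,-5,-125,60],[0,0,0,90,-11,-125,80],[0,0,0,138,-17,-125,80],[0,0,0,178,-22,-125,80],[0,0,0,191.5,-24,-125,80]]' 20
python3 -m inch '[[0,0,0,0,0,0,80],[0,0,0,0,0,0,80],[0,0,0,0,0,0,80],[0,0,0,0,0,0,80],[0,0,0,0,0,0,80],[0,0,0,0,0,0,80],[0,0,0,0,0,0,80],[0,0,0,0,0,0,80]]'
python3 d.py 414 118 9 0
python3 - <<'E'
from h import *
c=snap('wrist'); u,v=map(int,proj(c,[.414,.118,.066])); w=30; im=c['pixels'][v-w:v+w,u-w:u+w]; k=(im.max(2)<80).astype(np.uint8)
n,l,s,ce=cv2.connectedComponentsWithStats(k)
for i in range(1,n):
    if s[i,4]>60: p=ce[i]+[u-w,v-w]; print(p,s[i],(onplane(c,*p,.064)*1000).round(1))
E
```

```text
t: 29.05
tool_pos: [0.4135, 0.1221, 0.1322]
eef_rot: [-2.217, -2.225, -0.002]
force: [-0.3, -0.2, 0.5]
gripper_width: 0.0544
t: 29.85
tool_pos: [0.4142, 0.1179, 0.132]
eef_rot: [-2.224, -2.219, -0.0]
force: [-0.2, -0.4, 0.3]
gripper_width: 0.0798
t 29.85 at [414.2 117.9 132. ] F [-0.2 -0.4  0.3] grip 79.8 -> [ 0.     -0.     -0.0021] [ 1.00e-01 -2.00e-01  1.23e+02]
[284.88357588 211.67567568] [ 16  17  27  25 481] [412.3 119.4  64. ]
```

```bash
python3 -m inch '[[0,0,0,1,-1.5,40,80],[0,0,0,1,-1.5,80,80],[0,0,0,1,-1.5,110,70],[0,0,0,1,-1.5,123,60],[0,0,0,1,-1.5,123,60],[0,0,0,1,-1.5,123,50],[0,0,0,1,-1.5,123,40],[0,0,0,1,-1.5,123,30]]' 25
python3 -m inch '[[0,0,0,0,0,0,20],[0,0,0,0,0,0,20],[0,0,0,0,0,0,20],[0,0,0,0,0,0,20],[0,0,0,0,0,0,20],[0,0,0,0,0,0,20],[0,0,0,0,0,0,20],[0,0,0,0,0,0,20]]'
python3 -m inch '[[0,0,0,0,0,-10,20],[0,0,0,0,0,-30,20],[0,0,0,0,0,-60,20],[0,0,0,0,0,-90,20],[0,0,0,0,0,-95,20],[0,0,0,0,0,-95,20],[0,0,0,0,0,-95,20],[0,0,0,0,0,-95,20]]'
python3 d.py 589 26.5 105 0
```

```text
t: 30.7
tool_pos: [0.4135, 0.1194, 0.01]
eef_rot: [2.223, 2.219, 0.003]
force: [-0.5, -0.5, -0.7]
gripper_width: 0.0398
t: 31.5
tool_pos: [0.4135, 0.1193, 0.0096]
eef_rot: [2.223, 2.219, 0.002]
force: [0.0, -0.0, 6.0]
gripper_width: 0.0264
t: 32.3
tool_pos: [0.4117, 0.1185, 0.103]
eef_rot: [-2.223, -2.219, 0.004]
force: [-0.8, 0.1, -0.8]
gripper_width: 0.026
t 32.3 at [411.7 118.5 103. ] F [-0.8  0.1 -0.8] grip 26.0 -> [-0.0021  0.0014 -0.0019] [-91.7 177.5  -2.3]
```

```bash
python3 -m inch '[[0,0,0,-15,30,0,20],[0,0,0,-35,68,0,20],[0,0,0,-55,107,0,20],[0,0,0,-75,145,0,20],[0,0,0,-90,174,0,20],[0,0,0,-91.7,177.5,0,20],[0,0,0,-91.7,177.5,0,20],[0,0,0,-91.7,177.5,0,20]]'
python3 -m inch '[[0,0,0,0,0,0,20],[0,0,0,0,0,20,20],[0,0,0,0,0,40,20],[0,0,0,0,0,50,20],[0,0,0,0,0,50,20],[0,0,0,0,0,50,20],[0,0,0,0,0,50,20],[0,0,0,0,0,50,20]]'
python3 d.py 589 26.5 22.5 0
```

```text
t: 33.1
tool_pos: [0.5883, 0.0275, 0.1029]
eef_rot: [-2.222, -2.218, 0.003]
force: [0.3, -0.3, -0.3]
gripper_width: 0.0264
t: 33.9
tool_pos: [0.5906, 0.027, 0.0549]
eef_rot: [2.223, 2.219, 0.002]
force: [-0.6, -0.5, -1.0]
gripper_width: 0.0266
t 33.9 at [590.6  27.   54.9] F [-0.6 -0.5 -1. ] grip 26.6 -> [ 0.0014 -0.0004 -0.002 ] [-0.5 -1.7 32.4]
```

```bash
python3 - <<'E'
from h import *
c=snap('wrist')
for z in (.104,.111,.118): print(z,np.round(proj(c,[.5906,.027,z]),1))
k=(c['pixels'].max(2)<75).astype(np.uint8)[200:330,255:320]
n,l,s,ce=cv2.connectedComponentsWithStats(k)
for i in range(1,n):
    if s[i,4]>80: print((ce[i]+[255,200]).round(1),s[i],(onplane(c,*(ce[i]+[255,200]),.111)*1000).round(1))
E
python3 -m inch '[[0,0,0,-0.5,-1.5,10,20],[0,0,0,-0.5,-1.5,20,20],[0,0,0,-0.5,-1.5,26,20],[0,0,0,-0.5,-1.5,29,20],[0,0,0,-0.5,-1.5,31,20],[0,0,0,-0.5,-1.5,32,20],[0,0,0,-0.5,-1.5,32,20],[0,0,0,-0.5,-1.5,32,20]]'
```

```text
0.104 [288.2 271.9]
0.111 [288.3 278. ]
0.118 [288.5 284.6]
[290.9 276.6] [  0  41  65  58 670] [591.8  27.7 111. ]
t: 34.75
tool_pos: [0.5886, 0.0262, 0.0227]
eef_rot: [-2.224, -2.219, -0.0]
force: [-1.1, -0.1, 4.9]
gripper_width: 0.0266
```

```bash
python3 -m inch '[[0,0,0,0,0,0.5,24],[0,0,0,0,0,0.5,30],[0,0,0,0,0,0,40],[0,0,0,0,0,0,50],[0,0,0,0,0,-10,50],[0,0,0,0,0,-40,50],[0,0,0,0,0,-80,50],[0,0,0,0,0,-115,50]]'
python3 -m inch '[[0,0,0,0,-5,-5,60],[0,0,0,-4,-40,-5,70],[0,0,0,-8,-85,-5,80],[0,0,0,-12,-120,-5,80],[0,0,0,-16,-145,-5,80],[0,0,0,-16,-150,-5,80],[0,0,0,-16,-150,-5,80],[0,0,0,-16,-150,-5,80]]'
python3 d.py 438.5 10.5 9 0
python3 - <<'E'
from h import *
c=snap('wrist','w11.png'); u,v=map(int,proj(c,[.4385,.0105,.06])); print(u,v); w=30; im=c['pixels'][v-w:v+w,u-w:u+w]; k=(im.max(2)<80).astype(np.uint8)
n,l,s,ce=cv2.connectedComponentsWithStats(k)
for i in range(1,n):
    if s[i,4]>60: p=ce[i]+[u-w,v-w]; print(p,s[i],(onplane(c,*p,.055)*1000).round(1))
E
```

```text
t: 35.55
tool_pos: [0.5886, 0.0261, 0.1391]
eef_rot: [2.224, 2.218, 0.0]
force: [0.2, 0.7, 0.1]
gripper_width: 0.0501
t: 36.35
tool_pos: [0.4399, 0.0111, 0.1424]
eef_rot: [2.222, 2.219, 0.002]
force: [0.3, -0.1, -0.5]
gripper_width: 0.0799
t 36.35 at [439.9  11.1 142.4] F [ 0.3 -0.1 -0.5] grip 79.9 -> [ 0.0015 -0.     -0.0014] [ -0.6  -1.6 133.4]
285 210
[284.03428571 206.37142857] [ 23  19  13  16 175] [437.3  12.8  55. ]
```

```bash
python3 -m inch '[[0,0,0,0.4,-1.8,40,80],[0,0,0,0.4,-1.8,85,80],[0,0,0,0.4,-1.8,120,70],[0,0,0,0.4,-1.8,133.4,60],[0,0,0,0.4,-1.8,133.4,55],[0,0,0,0.4,-1.8,133.4,48],[0,0,0,0.4,-1.8,133.4,42],[0,0,0,0.4,-1.8,133.4,36]]' 12
python3 -m inch '[[0,0,0,0,0,0,33],[0,0,0,0,0,0,31],[0,0,0,0,0,0,29],[0,0,0,0,0,0,27],[0,0,0,0,0,0,25],[0,0,0,0,0,0,25],[0,0,0,0,0,0,25],[0,0,0,0,0,0,25]]'
```

```text
t: 37.2
tool_pos: [0.4378, 0.0114, 0.0096]
eef_rot: [2.223, 2.219, 0.003]
force: [0.0, 0.0, -0.4]
gripper_width: 0.0376
t: 38.0
tool_pos: [0.4366, 0.0111, 0.0086]
eef_rot: [-2.224, -2.219, 0.0]
force: [-0.0, -0.0, -0.1]
gripper_width: 0.0253
```

```bash
python3 -m inch '[[0,0,0,0,0,0,23],[0,0,0,0,0,0,20],[0,0,0,0,0,0,18],[0,0,0,0,0,0,16],[0,0,0,0,0,0,14],[0,0,0,0,0,0,12],[0,0,0,0,0,0,10],[0,0,0,0,0,0,10]]' 12
```

```text
t: 38.8
tool_pos: [0.4366, 0.0111, 0.0086]
eef_rot: [-2.224, -2.219, 0.0]
force: [-0.6, 0.4, -0.4]
gripper_width: 0.015
```

```bash
python3 -m inch '[[0,0,0,0,0,0,10],[0,0,0,0,0,0,10],[0,0,0,0,0,0,10],[0,0,0,0,0,0,10],[0,0,0,0,0,0,10],[0,0,0,0,0,0,10],[0,0,0,0,0,0,10],[0,0,0,0,0,0,10]]' 12
python3 d.py 438 11.5 40 0
```

```text
t: 39.6
tool_pos: [0.4367, 0.0111, 0.0086]
eef_rot: [-2.224, -2.219, 0.0]
force: [0.2, 0.3, -0.3]
gripper_width: 0.0146
t 39.6 at [436.7  11.1   8.6] F [ 0.2  0.3 -0.3] grip 14.6 -> [-0.     0.    -0.002] [  0.4   1.3 -31.4]
```

The varnish bottle's body gave no contact and its cap did (14.6 ≈ 15 mm). So the real fingertips sit about 30 mm higher than the reported TCP. That explains everything: the wire spool was never reached. The cap grip is sound, so I'll carry on gently with it.

```bash
python3 -m inch '[[0,0,0,0,0,-2,10],[0,0,0,0,0,-8,10],[0,0,0,0,0,-20,10],[0,0,0,0,0,-40,10],[0,0,0,0,0,-60,10],[0,0,0,0,0,-80,10],[0,0,0,0,0,-98,10],[0,0,0,0,0,-105,10]]' 15
python3 -m inch '[[0,0,0,0,0,0,10],[0,0,0,0,0,0,10],[0,0,0,0,15,0,10],[0,0,0,1,35,0,10],[0,0,0,2,60,0,10],[0,0,0,3,85,0,10],[0,0,0,4,110,0,10],[0,0,0,5,135,0,10]]'
python3 - <<'E'
from h import *
c=snap('wrist'); s=telemetry.read_state(); p=s['tool_pos']; print(p.round(4),s['gripper_width'])
# bottle: white band visible; expected shoulder z
for z in (.16,.145): print(np.round(proj(c,[p[0],p[1],z])))
k=(cv2.cvtColor(c['pixels'],cv2.COLOR_RGB2HSV)); m=((k[...,1]<40)&(k[...,2]>190)).astype(np.uint8)[180:330,230:345]
n,l,st,ce=cv2.connectedComponentsWithStats(m)
for i in range(1,n):
    if st[i,4]>60: q=ce[i]+[230,180]; print(q.round(1),st[i],(onplane(c,*q,.137)*1000).round(1))
E
python3 d.py 654.5 18.7 113 0
```

```text
t: 40.4
tool_pos: [0.4377, 0.0112, 0.1157]
eef_rot: [2.223, 2.218, 0.005]
force: [0.1, -0.2, 0.2]
gripper_width: 0.0146
t: 41.2
tool_pos: [0.5718, 0.0157, 0.1121]
eef_rot: [-2.223, -2.218, 0.004]
force: [0.2, -0.4, -0.5]
gripper_width: 0.0143
[0.576  0.0162 0.1126] 0.014323822331910844
[296. 270.]
[296. 259.]
[293.5 227.1] [  31   11   70   63 1420] [575.   31.7 137. ]
t 41.25 at [576.   16.2 112.6] F [4.1 1.3 1. ] grip 14.3 -> [ 0.0017  0.0013 -0.001 ] [ 2.5 78.5 -0.3]
```

```bash
python3 -m inch '[[0,0,0,0.5,20,0,10],[0,0,0,1,42,0,10],[0,0,0,2,62,0,10],[0,0,0,2.5,75,0,10],[0,0,0,2.5,78.5,0,10],[0,0,0,2.5,78.5,0,10],[0,0,0,2.5,78.5,0,10],[0,0,0,2.5,78.5,0,10]]'
python3 -m inch '[[0,0,0,0,0,0,10],[0,0,0,0,0,10,10],[0,0,0,0,0,25,10],[0,0,0,0,0,45,10],[0,0,0,0,0,62,10],[0,0,0,0,0,70,10],[0,0,0,0,0,70,10],[0,0,0,0,0,70,10]]'
python3 d.py 654.5 18.7 21.5 0
```

```text
t: 42.05
tool_pos: [0.6493, 0.0181, 0.1134]
eef_rot: [-2.223, -2.218, 0.001]
force: [-0.5, 0.1, 0.2]
gripper_width: 0.0145
t: 42.85
tool_pos: [0.6505, 0.0179, 0.0438]
eef_rot: [2.224, 2.219, -0.0]
force: [0.1, -0.2, -0.2]
gripper_width: 0.0144
t 42.85 at [650.5  17.9  43.8] F [ 0.1 -0.2 -0.2] grip 14.4 -> [ 0.0002  0.0002 -0.0022] [ 0.8  4.  22.3]
```

```bash
python3 -m inch '[[0,0,0,0.8,4,0,10],[0,0,0,0.8,4,8,10],[0,0,0,0.8,4,15,10],[0,0,0,0.8,4,19,10],[0,0,0,0.8,4,21,10],[0,0,0,0.8,4,22,10],[0,0,0,0.8,4,22.3,10],[0,0,0,0.8,4,22.3,10]]'
python3 -m inch '[[0,0,0,0,0,0,12],[0,0,0,0,0,0,14],[0,0,0,0,0,0,17],[0,0,0,0,0,0,22],[0,0,0,0,0,0,28],[0,0,0,0,0,0,32],[0,0,0,0,0,-5,32],[0,0,0,0,0,-15,32]]'
python3 -m inch '[[0,0,0,0,0,-30,32],[0,0,0,0,0,-60,32],[0,0,0,0,0,-90,32],[0,0,0,0,0,-100,32],[0,0,0,0,0,-100,32],[0,0,0,0,0,-100,32],[0,0,0,0,0,-100,32],[0,0,0,0,0,-100,32]]'
python3 d.py 437.5 -97 60 0
```

```text
t: 43.65
tool_pos: [0.6541, 0.0189, 0.0216]
eef_rot: [-2.224, -2.219, -0.0]
force: [-1.7, 0.8, 1.3]
gripper_width: 0.0145
t: 44.45
tool_pos: [0.6536, 0.0189, 0.0362]
eef_rot: [-2.223, -2.219, 0.002]
force: [0.2, 0.1, 1.5]
gripper_width: 0.0322
t: 45.25
tool_pos: [0.6533, 0.019, 0.1349]
eef_rot: [-2.223, -2.218, 0.003]
force: [0.3, -0.4, -0.6]
gripper_width: 0.0324
t 45.25 at [653.3  19.  134.9] F [ 0.3 -0.4 -0.6] grip 32.4 -> [-0.0024  0.0004 -0.0019] [-116.4 -215.4   75.5]
```

```bash
python3 -m inch '[[0,0,0,-12,-30,0,40],[0,0,0,-30,-72,0,60],[0,0,0,-50,-116,10,60],[0,0,0,-68,-160,25,60],[0,0,0,-85,-200,40,60],[0,0,0,-92,-215.5,55,60],[0,0,0,-92,-215.5,65,60],[0,0,0,-92,-215.5,75,60]]' 3
python3 -m inch '[[0,0,0,0,0,0,60],[0,0,0,0,0,0,60],[0,0,0,0,0,0,60],[0,0,0,0,0,0,60],[0,0,0,0,0,0,60],[0,0,0,0,0,0,60],[0,0,0,0,0,0,60],[0,0,0,0,0,0,60]]'
python3 d.py 437.5 -73 -20 0; python3 fl.py
python3 - <<'E'
from h import *
t=snap('top'); 
for n,x,y,z in [('stack',589,26.5,79),('varn',654.5,18.7,73)]:
    u,v=map(int,proj(t,np.array([x,y,z])/1000)); w=9; im=t['pixels'][v-w:v+w,u-w:u+w]; k=(im.max(2)<100).astype(np.uint8); N,l,s,ce=cv2.connectedComponentsWithStats(k)
    for i in range(1,N):
        if s[i,4]>6: print(n,ce[i],s[i],(onplane(t,*(ce[i]+[u-w,v-w]),z/1000)*1000).round(1))
E
```

```text
t: 46.05
tool_pos: [0.4394, -0.0723, 0.0608]
eef_rot: [2.223, 2.219, 0.001]
force: [-0.0, 0.2, 0.1]
gripper_width: 0.0597
t: 46.85
tool_pos: [0.4385, -0.0726, 0.0614]
eef_rot: [2.224, 2.219, 0.0]
force: [0.0, -0.1, 0.3]
gripper_width: 0.06
t 46.85 at [438.5 -72.6  61.4] F [ 0.  -0.1  0.3] grip 60.0 -> [ 0.0001 -0.0001 -0.0019] [-0.5 -1.1 81.4]
[287.4 229.1] [ 37 122  42  16 529] [438.6 -75.   30. ]
[285.3 278.7] [ 36 173  39  10 170] [ 436.9 -115.2   30. ]
[287.  310.7] [   0  196  115   31 3486] [ 438.2 -144.3   30. ]
stack [10.29411765 10.5       ] [ 7  8  7  6 34] [587.1  24.9  79. ]
varn [10.125 11.125] [ 9 10  3  3  8] [651.2  18.1  73. ]
```

Stacker and varnish tops lie within 3 mm of their wells, so both are upright. Now to grip the wire spool by its +y end, really low and at the lightest force, so that it hangs upright when lifted.

```bash
python3 -m inch '[[0,0,0,-0.5,-0.5,25,60],[0,0,0,-0.5,-0.5,50,60],[0,0,0,-0.5,-0.5,65,60],[0,0,0,-0.5,-0.5,72,60],[0,0,0,-0.5,-0.5,77,60],[0,0,0,-0.5,-0.5,81,60],[0,0,0,-0.5,-0.5,81,60],[0,0,0,-0.5,-0.5,81,60]]' 3
python3 -m inch '[[0,0,0,0,0,0,50],[0,0,0,0,0,0,40],[0,0,0,0,0,0,35],[0,0,0,0,0,0,30],[0,0,0,0,0,0,25],[0,0,0,0,0,0,25],[0,0,0,0,0,0,25],[0,0,0,0,0,0,25]]' 3
```

```text
t: 47.75
tool_pos: [0.4384, -0.0731, -0.0193]
eef_rot: [2.223, 2.219, 0.001]
force: [0.1, -0.3, 0.6]
gripper_width: 0.06
t: 48.55
tool_pos: [0.4382, -0.0731, -0.0196]
eef_rot: [2.224, 2.219, 0.0]
force: [-0.3, 0.3, 1.6]
gripper_width: 0.0338
```

Contact at 33.8 mm, exactly the flange diameter, which confirms the tool-length offset. Lifting to let it pivot.

```bash
python3 -m inch '[[0,0,0,0,0,-5,25],[0,0,0,0,0,-15,25],[0,0,0,0,0,-30,25],[0,0,0,0,0,-45,25],[0,0,0,0,0,-60,25],[0,0,0,0,0,-65,25],[0,0,0,0,0,-65,25],[0,0,0,0,0,-65,25]]' 3
python3 fl.py
python3 - <<'E'
from h import *
s=snap('scene'); u,v=map(int,proj(s,[.4382,-.085,.08])); print(u,v)
im=s['pixels'][v-25:v+45,u-35:u+35]; h=cv2.cvtColor(im,cv2.COLOR_RGB2HSV); 
m=((h[...,0]<13)&(h[...,1]>140)&(h[...,2]>150)).astype(np.uint8); 
n,l,st,ce=cv2.connectedComponentsWithStats(m)
for i in range(1,n):
    if st[i,4]>25: print('copper?',ce[i]+[u-35,v-25],st[i], cv2.minAreaRect(np.argwhere(l==i)[:,::-1].astype(np.float32)))
m=((h[...,1]<60)&(h[...,2]>150)).astype(np.uint8); n,l,st,ce=cv2.connectedComponentsWithStats(m)
for i in range(1,n):
    if st[i,4]>15: print('white',ce[i]+[u-35,v-25],st[i])
b=lambda i:i[:,:,::-1]; c=snap('wrist')
cv2.imwrite('pics/hang.png',np.hstack([cv2.resize(b(im),(400,400)),cv2.resize(b(c['pixels'])[170:350,195:375],(400,400))]))
E
```

```text
t: 49.35
tool_pos: [0.4378, -0.0729, 0.0452]
eef_rot: [-2.223, -2.219, 0.0]
force: [-0.0, 1.1, -1.3]
gripper_width: 0.0333
[283.5 232.2] [ 35 129  38  11  95] [435.  -72.6  30. ]
[286.4 290.4] [   0  140  115   90 7255] [ 436.9 -117.2   30. ]
187 214
copper? [187.234375 221.984375] [31 28  9 10 64] ((35.0, 32.5), (9.0, 8.0), 90.0)
white [187.32098765 212.96296296] [30 18 12 12 81]
```

Run:
```python
from h import *
c=snap('wrist'); s=snap('scene'); h=cv2.cvtColor(c['pixels'],cv2.COLOR_RGB2HSV)
for y in (-.076,-.080,-.084):
  print(y,'bottom far edge',np.round(proj(c,[.4378,y+.017,.048]),1),'top centre',np.round(proj(c,[.4378,y,.087]),1),'top far',np.round(proj(c,[.4378,y+.017,.087]),1),'scene top,bot ctr',np.round(proj(s,[.4378,y,.087]),1),np.round(proj(s,[.4378,y,.048]),1))
print([(v,tuple(int(q) for q in h[v,286])) for v in range(222,300,3)])
print([(v,tuple(int(q) for q in cv2.cvtColor(s['pixels'],cv2.COLOR_RGB2HSV)[v,187])) for v in range(200,236,2)])
```

```text
-0.076 bottom far edge [288.1 219.8] top centre [288.5 271.5] top far [288.5 240.6] scene top,bot ctr [190.1 209.7] [192.7 219.7]
-0.08 bottom far edge [288.1 226.1] top centre [288.5 278.4] top far [288.5 248. ] scene top,bot ctr [188.9 210.8] [191.5 220.8]
-0.084 bottom far edge [288.1 232.2] top centre [288.5 285.2] top far [288.5 255.4] scene top,bot ctr [187.6 211.9] [190.3 221.9]
[(222, (14, 135, 240)), (225, (14, 137, 239)), (228, (12, 104, 229)), (231, (8, 88, 221)), (234, (10, 146, 212)), (237, (9, 154, 189)), (240, (7, 86, 208)), (243, (0, 0, 255)), (246, (120, 1, 255)), (249, (120, 1, 255)), (252, (120, 1, 255)), (255, (0, 0, 255)), (258, (111, 28, 191)), (261, (109, 35, 138)), (264, (108, 14, 89)), (267, (10, 40, 77)), (270, (11, 36, 77)), (273, (0, 31, 74)), (276, (3, 31, 74)), (279, (135, 12, 88)), (282, (107, 43, 138)), (285, (115, 25, 224)), (288, (120, 1, 255)), (291, (120, 1, 255)), (294, (0, 0, 255)), (297, (5, 53, 62))]
[(200, (120, 5, 53)), (202, (108, 39, 33)), (204, (110, 23, 34)), (206, (9, 120, 34)), (208, (106, 11, 247)), (210, (105, 12, 208)), (212, (102, 43, 77)), (214, (101, 13, 159)), (216, (105, 9, 232)), (218, (5, 36, 211)), (220, (10, 161, 179)), (222, (10, 161, 177)), (224, (10, 157, 183)), (226, (10, 159, 189)), (228, (8, 37, 207)), (230, (12, 134, 162)), (232, (13, 133, 165)), (234, (12, 133, 175))]
```

The spool hangs upright, its top hub at wrist v=271 and bottom edge at v=229, leaning about 9°, which the well floor will level. Carrying it to the far front well.

```bash
python3 -m inch '[[0,0,0,0,0,-10,25],[0,0,0,0,0,-30,25],[0,0,0,0,0,-50,25],[0,0,0,15,14,-60,25],[0,0,0,40,37,-60,25],[0,0,0,70,65,-60,25],[0,0,0,100,93,-60,25],[0,0,0,130,121,-60,25]]' 10
python3 -m inch '[[0,0,0,25,24,0,25],[0,0,0,38,36,0,25],[0,0,0,40,38,0,25],[0,0,0,40,38,0,25],[0,0,0,40,38,0,25],[0,0,0,40,38,20,25],[0,0,0,40,38,45,25],[0,0,0,40,38,60,25]]'
python3 -m inch '[[0,0,0,0,0,0,25],[0,0,0,0,0,0,25],[0,0,0,0,0,0,25],[0,0,0,0,0,0,25],[0,0,0,0,0,0,25],[0,0,0,0,0,0,25],[0,0,0,0,0,0,25],[0,0,0,0,0,0,25]]'
python3 d.py 597 97 20 0; python3 fl.py
```

```text
t: 50.4
tool_pos: [0.5603, 0.0579, 0.106]
eef_rot: [2.224, 2.219, 0.0]
force: [0.1, -0.4, -0.4]
gripper_width: 0.0334
t: 51.2
tool_pos: [0.5958, 0.0952, 0.0442]
eef_rot: [-2.225, -2.217, 0.002]
force: [0.2, 0.2, -0.7]
gripper_width: 0.0328
t: 52.0
tool_pos: [0.5974, 0.0966, 0.0454]
eef_rot: [-2.224, -2.219, -0.0]
force: [-0.9, -0.1, -0.5]
gripper_width: 0.0331
t 52.0 at [597.4  96.6  45.4] F [-0.9 -0.1 -0.5] grip 33.1 -> [ 0.     -0.0001 -0.0019] [ 0.4 -0.4 25.4]
[287.4 233.4] [ 35 129  44  16 117] [597.3  96.   30. ]
[286.2 290.8] [   0  140  115   90 7317] [596.4  51.9  30. ]
```

Still held as before. Lowering to contact.

```bash
python3 -m inch '[[0,0,0,0,0,8,25],[0,0,0,0,0,16,25],[0,0,0,0,0,22,25],[0,0,0,0,0,25,25],[0,0,0,0,0,27,25],[0,0,0,0,0,28,25],[0,0,0,0,0,28,25],[0,0,0,0,0,28,25]]' 10
python3 -m inch '[[0,0,0,0,0,1,25],[0,0,0,0,0,2,25],[0,0,0,0,0,3,25],[0,0,0,0,0,4,25],[0,0,0,0,0,4,25],[0,0,0,0,0,4,25],[0,0,0,0,0,4,25],[0,0,0,0,0,4,25]]' 3
```

```text
t: 52.85
tool_pos: [0.5975, 0.0966, 0.0175]
eef_rot: [2.224, 2.219, 0.0]
force: [0.5, 0.7, -0.7]
gripper_width: 0.0335
t: 53.65
tool_pos: [0.5974, 0.0965, 0.0134]
eef_rot: [2.224, 2.219, 0.0]
force: [-1.5, -2.3, 5.6]
gripper_width: 0.0338
```

```bash
python3 -m inch '[[0,0,0,0,0,1,25],[0,0,0,0,0,2,25],[0,0,0,0,0,2,25],[0,0,0,0,0,2,32],[0,0,0,0,0,2,36],[0,0,0,0,0,2,42],[0,0,0,0,0,2,48],[0,0,0,0,0,2,48]]' 3
python3 -m inch '[[0,0,0,0,0,-3,48],[0,0,0,0,0,-15,48],[0,0,0,0,0,-40,48],[0,0,0,0,0,-80,48],[0,0,0,0,0,-110,48],[0,0,0,0,0,-110,48],[0,0,0,0,0,-110,48],[0,0,0,0,0,-110,48]]' 3
python3 - <<'E'
from h import *
c=snap('wrist')
h=cv2.cvtColor(c['pixels'],cv2.COLOR_RGB2HSV); u,v=map(int,proj(c,[.597,.0915,.053])); w=35; m=((h[...,1]<40)&(h[...,2]>190)).astype(np.uint8)[v-w:v+w,u-w:u+w]; print(u,v)
n,l,s,ce=cv2.connectedComponentsWithStats(m)
for i in range(1,n):
    if s[i,4]>60: print(s[i],(onplane(c,*(s[i,:2]+s[i,2:4]/2+[u-w,v-w]),.053)*1000).round(1))
E
python3 d.py 429.6 -247.6 60 -3.6
```

```text
t: 54.45
tool_pos: [0.5973, 0.0968, 0.0112]
eef_rot: [-2.223, -2.219, 0.0]
force: [0.4, 0.5, 0.9]
gripper_width: 0.048
t: 55.25
tool_pos: [0.5966, 0.0967, 0.1207]
eef_rot: [-2.223, -2.219, 0.002]
force: [-0.8, 0.7, -0.2]
gripper_width: 0.0479
287 219
[  14   22   41   39 1017] [595.9  86.3  53. ]
t 55.3 at [596.4  96.6 120.4] F [-0.4  0.4  0.6] grip 47.8 -> [-0.0019  0.0005  0.0609] [-344.5 -166.    60.8]
```

The wire flange shows as a full 41x39 px disc at (596,86), so it is upright inside its well. Now the small box.

```bash
python3 -m inch '[[0,0,0,-20,-30,0,60],[0,0,0,-50,-65,0,87],[0,0,0,-85,-100,0,87],[0,0,0,-120,-130,0,87],[0,0,0.03,-158,-155,0,87],[0,0,0.06,-200,-166,0,87],[0,0,0.06,-245,-166,0,87],[0,0,0.06,-280,-166,0,87]]' 25
python3 -m inch '[[0,0,0,-30,2,0,87],[0,0,0,-60,4,10,87],[0,0,0,-65,4,30,87],[0,0,0,-65,4,50,87],[0,0,0,-65,4,60,87],[0,0,0,-65,4,60,87],[0,0,0,-65,4,60,87],[0,0,0,-65,4,60,87]]'
python3 d.py 429.6 -247.6 -25 -3.6
python3 - <<'E'
from h import *
t=snap('scene'); c=snap('wrist','w12.png')
h=cv2.cvtColor(c['pixels'],cv2.COLOR_RGB2HSV); m=(h[...,1]<75).astype(np.uint8); u,v=map(int,proj(c,[.4296,-.2476,.024])); print('expect',u,v)
for P in [(.4296-.031,-.2476+.05),(.4296+.031,-.2476+.05)]: print(np.round(proj(c,[*P,.024])))
k=m[150:262,205:370]; n,l,s,ce=cv2.connectedComponentsWithStats(k)
for i in range(1,n):
    if s[i,4]>200:
        print(s[i],ce[i]+[205,150])
        for r in range(s[i,1]+4,s[i,1]+s[i,3]-4,10):
            q=np.flatnonzero(l[r]==i)+205; a,b=onplane(c,q[0],r+150,.024)*1000,onplane(c,q[-1],r+150,.024)*1000; print(' y',a[1].round(1),'x',a[0].round(1),b[0].round(1))
E
```

```text
t: 56.1
tool_pos: [0.4295, -0.1851, 0.1209]
eef_rot: [-2.29, -2.15, 0.001]
force: [0.9, -0.3, -0.5]
gripper_width: 0.0868
t: 56.9
tool_pos: [0.4313, -0.2482, 0.062]
eef_rot: [2.288, 2.151, 0.001]
force: [0.1, 0.7, -0.6]
gripper_width: 0.0868
t 56.9 at [ 431.3 -248.2   62. ] F [ 0.1  0.7 -0.6] grip 86.8 -> [0.0011 0.0002 0.0013] [ 0.5 -1.9 87. ]
expect 284 222
[238. 159.]
[323. 153.]
[  36    0   85  112 9019] [283.36112651 205.39095243]
 y -194.4 x 401.9 460.2
 y -201.6 x 401.3 459.9
 y -208.9 x 400.0 461.0
 y -216.3 x 399.3 460.7
 y -223.8 x 400.1 459.0
 y -231.3 x 399.5 458.7
 y -239.0 x 399.5 458.4
 y -246.8 x 398.8 458.2
 y -254.7 x 398.8 457.2
 y -262.7 x 397.2 458.5
 y -271.0 x 396.3 458.3
```

```bash
python3 -m inch '[[0,0,0,0.5,-2,25,87],[0,0,0,0.5,-2,50,87],[0,0,0,0.5,-2,68,87],[0,0,0,0.5,-2,78,87],[0,0,0,0.5,-2,83,87],[0,0,0,0.5,-2,86,87],[0,0,0,0.5,-2,87,87],[0,0,0,0.5,-2,87,87]]' 30
python3 -m inch '[[0,0,0,0,0,0,75],[0,0,0,0,0,0,65],[0,0,0,0,0,0,58],[0,0,0,0,0,0,50],[0,0,0,0,0,0,50],[0,0,0,0,0,0,50],[0,0,0,0,0,0,50],[0,0,0,0,0,0,50]]' 30
python3 -m inch '[[0,0,0,0,0,-4,50],[0,0,0,0,0,-12,50],[0,0,0,0,0,-24,50],[0,0,0,0,0,-45,50],[0,0,0,0,0,-75,50],[0,0,0,0,0,-105,50],[0,0,0,0,0,-125,50],[0,0,0,0,0,-125,50]]'
```

```text
t: 57.8
tool_pos: [0.4292, -0.2477, -0.0252]
eef_rot: [2.289, 2.151, 0.001]
force: [0.7, -0.0, -1.1]
gripper_width: 0.0871
t: 58.6
tool_pos: [0.4289, -0.2476, -0.0255]
eef_rot: [2.289, 2.151, 0.0]
force: [0.1, 0.4, 4.0]
gripper_width: 0.0618
t: 59.4
tool_pos: [0.4305, -0.2485, 0.1022]
eef_rot: [2.286, 2.148, 0.005]
force: [0.1, -0.1, -1.2]
gripper_width: 0.0622
```

Box held at 62 mm. I'll stop en route to re-measure the big box from nearer.

```bash
python3 -m inch '[[0,0,0,30,2,0,50],[0,0,0,75,4,-5,50],[0,0,0,120,6,-5,50],[0,0,0,168,10,-5,50],[0,0,0,215,20,-5,50],[0,0,0,262,32,-5,50],[0,0,0,310,45,-5,50],[0,0,0,350,55,-5,50]]' 30
python3 -m inch '[[0,0,0.05,20,0,0,50],[0,0,0.1,40,0,0,50],[0,0,0.16,50,0,0,50],[0,0,0.21,50,0,0,50],[0,0,0.22,50,0,0,50],[0,0,0.22,50,0,0,50],[0,0,0.22,50,0,0,50],[0,0,0.22,50,0,0,50]]'
python3 d.py 604 310 105 -16.2
python3 - <<'E'
from h import *
t=snap('top'); c=snap('wrist','w13.png')
for n,cc,zs in (('wrist',c,(.016,.032)),('top',t,(.016,.032))):
    h=cv2.cvtColor(cc['pixels'],cv2.COLOR_RGB2HSV); u,v=map(int,proj(cc,[.604,.31,.03])); print(n,u,v)
    m=(h[...,1]<75).astype(np.uint8); N,l,s,ce=cv2.connectedComponentsWithStats(m); i=l[v,u]; print(s[i])
    b=(l==i).astype(np.uint8); ct=max(cv2.findContours(b,0,1)[0],key=cv2.contourArea)
    for z in zs:
        P=np.array([onplane(cc,x,y,z)[:2] for x,y in ct[:,0]+0.])*1000; r=cv2.minAreaRect(P.astype(np.float32)); print(z,np.round(r[0],1),np.round(r[1],1),round(r[2],1))
E
```

```text
t: 60.2
tool_pos: [0.5052, 0.1014, 0.1037]
eef_rot: [-2.287, -2.153, 0.001]
force: [0.7, -1.3, -1.6]
gripper_width: 0.0618
t: 61.0
tool_pos: [0.5084, 0.1478, 0.1043]
eef_rot: [-2.512, -1.887, 0.0]
force: [0.6, -0.6, -1.1]
gripper_width: 0.0617
t 61.0 at [508.4 147.8 104.3] F [ 0.6 -0.6 -1.1] grip 61.7 -> [-0.0002 -0.0001  0.0006] [182.4  46.7  -0.7]
wrist 342 3
[  282     0   117    92 10252]
0.016 [596.4 280.7] [ 90.9 104.6] 74.0
0.032 [592.4 276.9] [85.8 98.7] 74.0
top 198 199
[  170   178   116   242 17081]
0.016 [326.4 275.1] [321.6 651.5] 80.7
0.032 [328.4 271.9] [316.8 641.7] 80.7
```

```bash
python3 -m inch '[[0,0,0,20,5,0,50],[0,0,0,50,12,0,50],[0,0,0,80,20,0,50],[0,0,0,95,24,0,50],[0,0,0,100,26,0,50],[0,0,0,100,26,0,50],[0,0,0,100,26,0,50],[0,0,0,100,26,0,50]]' 30
python3 d.py 603 309.5 10 -16.2
python3 - <<'E'
from h import *
c=snap('wrist','w14.png')
h=cv2.cvtColor(c['pixels'],cv2.COLOR_RGB2HSV); u,v=map(int,proj(c,[.604,.31,.032])); print(u,v)
for P in [(-50,-75),(50,-75),(50,75),(-50,75)]:
    a=np.radians(-16.2); q=np.array([603+P[0]*np.cos(a)-P[1]*np.sin(a),309.5+P[0]*np.sin(a)+P[1]*np.cos(a)])/1000; print('corner pred',np.round(proj(c,[*q,.032])))
m=(h[...,1]<75).astype(np.uint8); N,l,s,ce=cv2.connectedComponentsWithStats(m); i=l[v-12,u]; print(s[i])
b=(l==i).astype(np.uint8); b[250:]=0; ct=max(cv2.findContours(b,0,1)[0],key=cv2.contourArea)
for e in (5,): print(cv2.approxPolyDP(ct,e,True)[:,0].tolist())
for x,y in cv2.approxPolyDP(ct,5,True)[:,0]: print((x,y),(onplane(c,x,y,.032)*1000).round(1),(onplane(c,x,y,0)*1000).round(1))
E
```

```text
t: 61.9
tool_pos: [0.5609, 0.2357, 0.1044]
eef_rot: [-2.513, -1.885, 0.001]
force: [0.2, 0.3, -0.6]
gripper_width: 0.0616
t 61.9 at [560.9 235.7 104.4] F [ 0.2  0.3 -0.6] grip 61.6 -> [-0.0004  0.0003 -0.0009] [82.7 19.8 94.4]
312 112
corner pred [252. 203.]
corner pred [368. 203.]
corner pred [370.  30.]
corner pred [251.  27.]
[    0    28   560   392 90587]
[[257, 28], [251, 59], [250, 161], [222, 162], [223, 249], [350, 249], [350, 201], [367, 195], [368, 34]]
(np.int32(257), np.int32(28)) [580.5 393.2  32. ] [580.7 404.2   0. ]
(np.int32(251), np.int32(59)) [568.3 368.   32. ] [567.  376.1   0. ]
(np.int32(250), np.int32(161)) [543.1 286.1  32. ] [538.9 284.4   0. ]
(np.int32(222), np.int32(162)) [520.3 292.3  32. ] [513.3 291.3   0. ]
(np.int32(223), np.int32(249)) [496.1 219.   32. ] [486.3 209.3   0. ]
(np.int32(350), np.int32(249)) [604.9 187.2  32. ] [608.1 173.8   0. ]
(np.int32(350), np.int32(201)) [614.9 229.9  32. ] [619.2 221.5   0. ]
(np.int32(367), np.int32(195)) [630.6 230.9  32. ] [636.8 222.6   0. ]
(np.int32(368), np.int32(34)) [669.  364.7  32. ] [679.8 372.4  -0. ]
```

```bash
python3 - <<'E'
from h import *
s=snap('scene'); t=snap('top'); c=snap('wrist')
print(onplane(s,366,138,.01),onplane(t,124,198,.21),c['origin'],telemetry.read_state()['tool_pos'])
E
python3 -m inch '[[0,0,0,20,4,0,50],[0,0,0,45,10,0,50],[0,0,0,68,16,0,50],[0,0,0,80,19,0,50],[0,0,0,82.3,19.5,0,50],[0,0,0,82.3,19.5,10,50],[0,0,0,82.3,19.5,30,50],[0,0,0,82.3,19.5,45,50]]' 30
python3 d.py 602.5 309 6.5 -16.2
```

```text
[0.59897589 0.44706937 0.01      ] [0.58820213 0.443542   0.21      ] [0.57842127 0.30107474 0.30071967] [0.56112358 0.23658684 0.10448592]
t: 62.9
tool_pos: [0.602, 0.3089, 0.0579]
eef_rot: [-2.513, -1.885, 0.003]
force: [-0.2, -0.2, -1.1]
gripper_width: 0.0615
t 62.9 at [602.  308.9  57.9] F [-0.2 -0.2 -1.1] grip 61.5 -> [-0.0011  0.0013 -0.0008] [ 0.3  0.5 51.4]
```

Clearance to the drinks bottle (0.594, 0.445) is over 5 cm. Lowering.

```bash
python3 -m inch '[[0,0,0,0.3,0.5,15,50],[0,0,0,0.3,0.5,30,50],[0,0,0,0.3,0.5,40,50],[0,0,0,0.3,0.5,45,50],[0,0,0,0.3,0.5,48,50],[0,0,0,0.3,0.5,50,50],[0,0,0,0.3,0.5,51,50],[0,0,0,0.3,0.5,51,50]]' 30
python3 -m inch '[[0,0,0,0,0,0.5,50],[0,0,0,0,0,0.5,58],[0,0,0,0,0,0.5,62],[0,0,0,0,0,0.5,66],[0,0,0,0,0,0.5,72],[0,0,0,0,0,0,80],[0,0,0,0,0,0,87],[0,0,0,0,0,0,87]]'
python3 -m inch '[[0,0,0,0,0,-5,87],[0,0,0,0,0,-25,87],[0,0,0,0,0,-60,87],[0,0,0,0,0,-100,87],[0,0,0,-15,-20,-120,87],[0,0,0,-50,-60,-120,87],[0,0,0,-80,-100,-120,87],[0,0,0,-80,-100,-120,87]]'
```

```text
t: 63.7
tool_pos: [0.6037, 0.311, 0.0087]
eef_rot: [-2.511, -1.887, -0.001]
force: [0.5, -0.7, -1.1]
gripper_width: 0.0617
t: 64.5
tool_pos: [0.6035, 0.3109, 0.0084]
eef_rot: [-2.512, -1.887, -0.0]
force: [-0.6, -0.5, 0.8]
gripper_width: 0.0867
t: 65.3
tool_pos: [0.4782, 0.2582, 0.127]
eef_rot: [-2.51, -1.883, 0.011]
force: [0.5, -0.1, 0.1]
gripper_width: 0.0867
```

```bash
python3 -m inch '[[0,0,0,-45,5,-10,87],[0,0,0,-90,15,-20,87],[0,0,0,-135,28,-30,87],[0,0,0,-180,40,-40,87],[0,0,0,-225,52,-40,87],[0,0,0,-270,64,-40,87],[0,0,0,-315,76,-40,87],[0,0,0,-360,88,-40,87]]'
python3 - <<'E'
from h import *
c=snap('wrist'); s=snap('scene'); t=snap('top'); b=lambda i:i[:,:,::-1]
T=cv2.resize(b(t['pixels'])[115:265,90:470],(800,316),interpolation=cv2.INTER_CUBIC); S=cv2.resize(b(s['pixels'])[90:310,120:420],(386,283),interpolation=cv2.INTER_CUBIC); W=cv2.resize(b(c['pixels'])[0:300,120:560],(414,283))
cv2.imwrite('pics/final.png',np.vstack([T,np.hstack([S,W])]))
h=cv2.cvtColor(t['pixels'],cv2.COLOR_RGB2HSV); a=np.radians(-16.2)
print('pred big corners px',[np.round(proj(t,[.6025+(x*np.cos(a)-y*np.sin(a))/1000,.309+(x*np.sin(a)+y*np.cos(a))/1000,.032])).tolist() for x,y in ((-50,-75),(50,-75),(50,75),(-50,75))])
print('pred small corners px',[np.round(proj(t,[.6025+(x*np.cos(a)-y*np.sin(a))/1000,.309+(x*np.sin(a)+y*np.cos(a))/1000,.056])).tolist() for x,y in ((-31,-50),(31,-50),(31,50),(-31,50))])
print(telemetry.read_state()['tool_pos'])
E
```

```text
t: 66.1
tool_pos: [0.47, -0.1104, 0.1692]
eef_rot: [2.511, 1.887, 0.003]
force: [0.3, 0.7, -0.3]
gripper_width: 0.0873
pred big corners px [[220.0, 225.0], [230.0, 190.0], [179.0, 177.0], [169.0, 211.0]]
pred small corners px [[211.0, 215.0], [218.0, 193.0], [183.0, 184.0], [176.0, 205.0]]
[ 0.46956081 -0.11223765  0.16913674]
```

View pics/final.png

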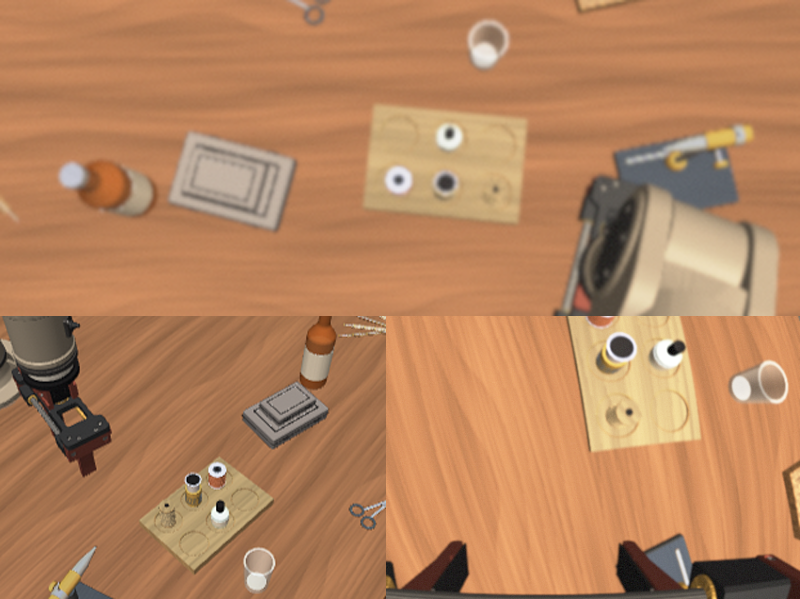

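The final view shows all four items upright in the right wells, and the small box flat on the large one. The bottle and glass are untouched. Last numeric check, on the box centring.

Run:
```python
from h import *
t=snap('top'); A=cv2.imread('pics/top0.png').astype(int); B=t['pixels'][:,:,::-1].astype(int); d=(np.abs(A-B).max(2)>22).astype(np.uint8)
k=np.zeros_like(d); k[172:230,165:235]=d[172:230,165:235]; pts=np.argwhere(cv2.morphologyEx(k,cv2.MORPH_OPEN,np.ones((2,2))))[:,::-1]+0.
for z in (.044,.056):
    P=np.array([onplane(t,x,y,z)[:2] for x,y in pts])*1000; r=cv2.minAreaRect(P.astype(np.float32)); print('small on big',z,np.round(r[0],1),np.round(r[1],1),round(r[2],1))
for n,p0 in (('drink',(85,185,100,225)),('glass',(310,120,335,150))): print(n,'changed px',d[p0[1]:p0[3],p0[0]:p0[2]].sum())
h=cv2.cvtColor(t['pixels'],cv2.COLOR_RGB2HSV)
for n,x,y,z in (('thread',581,-38,65),('wire',597,91,53),('stack',589,27,79),('varn',654,18.7,73)):
    u,v=map(int,np.round(proj(t,[x/1000,y/1000,z/1000]))); w=6; im=t['pixels'][v-w:v+w+1,u-w:u+w+1].max(2).astype(float); wt=np.clip(np.percentile(im,25)-im,0,None); yy,xx=np.mgrid[-w:w+1,-w:w+1]
    print(n,(onplane(t,u+(wt*xx).sum()/wt.sum(),v+(wt*yy).sum()/wt.sum(),z/1000)*1000).round(1))
```

```text
small on big 0.044 [600.4 309.4] [104.8  67.8] 73.2
small on big 0.056 [598.8 306.6] [103.6  67. ] 73.2
drink changed px 0
glass changed px 0
thread [576.4 -35.9  65. ]
wire [595.5  85.9  53. ]
stack [587.5  24.9  79. ]
varn [652.1  18.4  73. ]
```

```bash
python3 -c "
from rig import job; print(job.job_done())"
```

```text
the job is handed in; nothing more can be done
None
```

The job is handed in, at about 66 s on the robot's clock, with all five items where you asked:
- **Front row:** the thread spool is in the vise-end well, the hair stacker in the middle and the wire spool in the far well.
- **Back row:** the varnish bottle stands straight behind the stacker. I carried it upright by its cap.
- **Boxes:** the small fly box lies on the large one with its long sides parallel.

**What went wrong:** the real fingertips sit about 30 mm higher than the reported tool point. I didn't see this at first, so my early grips on the wire spool closed above it, and a test sweep knocked it over. I then gripped it lightly by one end so that it hung upright, and set it in its well. This made it the fourth item placed instead of the second, so the sequence differs from the one listed.

**Last checks:**
- **Upright:** the final picture shows all four items standing upright in the right wells. The stacker and varnish are within about 3 mm of their well centres; the thread and wire spools are about 5 mm off, which still fits inside the wells. None of the checks measured how far down each item sits. When lowered, the thread spool, stacker and wire spool met the well floor at 5–8 N; the varnish bottle gave only about 1 N.
- **Bystanders:** the drinks bottle and glass showed no changed pixels where I compared the overhead picture with the first one.
- **Box centring, where the measurements disagree:** the arm's position at release puts the small box within about 2 mm of centre. The overhead picture suggests up to 4.6 mm off, but that measurement read the box as larger than it is. The angle agrees to within 1°. I left it as it was.

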